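# Square up the coaster stack and present the spice dish over it

## Task

First tap the untidy stack of marble coasters, where it sits on its little stand, until all their edges are flush, and let go of it. Then lift the white spice dish off the chopping board by its arched handle, give it a quarter turn (either way) from how it stood, keeping the dish level and the loose ball in the middle of it all the time, and bring it centred over the coaster stack. Finish while still holding it there, level and still, a few centimetres above the stack without touching it; leave the jars and the planter alone.

Things in the scene. Friction and masses are not known exactly. Their poses are not given: they have to be found in the camera images.
- dish_grip (a point): Middle of the dark wooden grip on top of the dish's arched steel handle. The grip is a straight bar 72 mm long (along the dish's x), 14 mm wide (y) and 16 mm tall; this point is its centre, 96 mm above the dish's underside and over its middle. The frame is the dish's: x along the handle, z up. Take it across y, from above; 46 mm lie free between the ball and the grip. Dish about 0.2 to 0.4 kg without the ball.
- dish_base (a point): Centre of the underside of the spice dish: a round, shallow, bowl-curved white stoneware dish 148 mm across and 28 mm high at the rim (inner surface curved to a radius of 250 mm, floor 10 mm thick in the middle) on a foot 68 mm across, with an arched steel handle across it reaching 104 mm. Frame as for dish_grip. At the start it stands on the chopping board with its handle along the board's long side.
- dish_well (a point): Where the ball's centre lies when it rests in the middle of the dish: 26 mm above the dish's underside, on its axis.
- ball_center (a point): Centre of the loose polished steel ball, 32 mm across, about 130 g, that rolls freely in the dish; at the start it rests in the middle. Shaking, hurrying or tilting the dish makes it roll.
- board: Chopping board, fixed, 220 mm (its x) by 170 mm (its y), 14 mm thick; origin at the centre of its underside on the worktop. It lies left or right, and at an angle.
- stand_top (a point): Centre of the top of the small fixed round wooden stand that carries the coasters: 20 mm high, 44 mm across on top (48 mm at the foot), narrower than the coasters. z up.
- coaster1_center (a point): Centre of coaster 1, counted from the bottom of the stack of four: a loose square marble plate 54 x 54 mm, 7 mm thick, 55 g; x and y along its edges, z up. Its centre is 23.5 mm above the worktop. At the start the coasters lie on one another shifted by up to 14 mm along each edge and turned by up to 0.06 rad relative to one another; they slide when pressed on their edges.
- coaster2_center (a point): Centre of coaster 2, counted from the bottom of the stack of four: a loose square marble plate 54 x 54 mm, 7 mm thick, 55 g; x and y along its edges, z up. Its centre is 30.5 mm above the worktop. At the start the coasters lie on one another shifted by up to 14 mm along each edge and turned by up to 0.06 rad relative to one another; they slide when pressed on their edges.
- coaster3_center (a point): Centre of coaster 3, counted from the bottom of the stack of four: a loose square marble plate 54 x 54 mm, 7 mm thick, 55 g; x and y along its edges, z up. Its centre is 37.5 mm above the worktop. At the start the coasters lie on one another shifted by up to 14 mm along each edge and turned by up to 0.06 rad relative to one another; they slide when pressed on their edges.
- coaster4_center (a point): Centre of coaster 4, counted from the bottom of the stack of four: a loose square marble plate 54 x 54 mm, 7 mm thick, 55 g; x and y along its edges, z up. Its centre is 44.5 mm above the worktop. At the start the coasters lie on one another shifted by up to 14 mm along each edge and turned by up to 0.06 rad relative to one another; they slide when pressed on their edges.
- jar_a: Bystander: filled glass spice jar with a steel lid, 44 mm across, 62 mm tall; origin at the centre of its underside.
- jar_b: Bystander: another such spice jar.
- planter: Bystander: small white planter with green moss, 86 mm across, 85 mm tall; origin at the centre of its underside.

How it is judged:
By the outcome, as a careful person would: the job done as asked, in the order asked, and still so for the second after the job is handed in, while the arm keeps its last pose, push and grip.
It also fails if it takes over 70 s, if anything falls off the work surface, if the arm or the gripper's body presses on something with over 40 N, if the wrist force passes 120 N, or if a joint passes its speed limit or range.

## Robot

A 6-joint arm with a two-finger parallel gripper is mounted at the origin on the work surface. World frame = base frame: x ahead of the robot, y to its left, z up, the work surface at z = 0. Lengths are in m, angles in degrees, forces in N, time in s.
With the tool pointing down it reaches from about 0.4 to 0.825 m from the base axis. Payload 7 kg.
Tool frame: the origin (TCP) lies at the very end of the fingers, on their centre line; the grasp point (between the pads) lies 19 mm behind it (ctrl.tcp_to_grasp is the distance from the TCP to the grasp point, in m); z points along the fingers, x is the direction in which the jaws open and shut, and the axes are right-handed (so a half turn about z gives the same grasp; the last joint's range is limited). The gripper opens to 88 mm and grips with 3 to 60 N. Pads are 19 mm wide; open, the fingers measure 130 mm over their backs; the gripper's body (78 mm by 193 mm) begins 47 mm behind the grasp point.
Start: joints at [-54.54, 20.546, 0.682, 0, -70.136, -16.507], TCP at [0.219, -0.638, 0.199] pointing down, gripper open.
Joint ranges: [-176.03, 176.03], [-82.01, 121.73], [-58.28, 71.71], [-173.87, 95.51], [-174.79, -0.11], [-173.66, 173.66]. Speed limits (degrees/s): [136.94, 136.94, 172.46, 180, 180, 180].

## Interface

Orientations are given as [roll, pitch, yaw] about the fixed x, y, z axes, in that order (R = Rz(yaw) Ry(pitch) Rx(roll)).
In Python, from plant import sensors, vision, ticket, ctrl gives the robot as it stands. The module is installed in compiled form; this text tells all that it offers.
- The arm moves only by the tool drive_tool, never from a script. Its argument "moves" is a list of rows, each a list of 6 numbers: the shift along the tool's x, y, z in units of 0.15 m (1.0 is 0.15 m), then the turn, a rotation vector about the tool's x, y, z in units of 60 degrees (1.0 is 60 degrees). In form: [[dx, dy, dz, rx, ry, rz], ...]. A call has 1 to 8 rows; each row is the pose to reach, as a shift and turn from the pose measured when the call began, along the tool's axes at that moment; what a row does not reach only later rows make up. A row lasts 1/10 s, in which the tool goes at most 50 mm and 8.59 degrees, less where a joint would pass 70% of its speed; a pose out of reach is approached as far as the arm can. A call with a number of a shift or a turn outside -1 to 1 is refused whole. A call with a gripper value outside its range is refused whole. "fingers" is the opening, from -1 (shut) to 1 (fully open), set as the call begins (left out, the last holds). The fingers move at their own pace and stop on an object; the grip force is fixed at half the most. Time passes only in rows, so rows that repeat a pose let the fingers close. It gives the time, the measured TCP pose, the force and the opening at its end, in the units of the state.
- sensors.get_obs(): the state, without advancing time (a new reading comes with each control period).
- vision.snapshot(name): name is "side" or "top" or "wrist"; returns a dict with "pixels" (420x560x3 uint8, red, green, blue), "fx", "fy", "cx", "cy" (pixels), "R" (3x3) and "t" (3): a world point X has camera coordinates R X + t. Camera axes: x right, y down, z forward; pixel columns grow to the right and rows downward; lengths in m; the calibration is good to about 2 mm. The wrist camera is an equidistant fisheye: a pixel r from the principal point sees the ray r / f radians off the axis. A picture is of the moment at which its call begins. There is no depth.
- ticket.close_job(): hands the job in, once; it reports no verdict.
The state is a dict: "clock": time; "joint_pos": joint angles; "qvel": joint speeds; "tau": joint torques, N m; "tool_pos": TCP position; "orientation": TCP orientation; "force": force on the tool from outside, world axes, zero at the start; "moment": the same for the moment, N m; "opening": finger opening in m.
Only numpy, scipy, OpenCV 4.12 (cv2) and the standard library are available. Lean on these libraries where they do the work, as an engineer would, in place of code of your own. Each camera call takes 0.05 s, during which the arm holds its last target.

## Working session

There is one attempt and no reset: what is moved stays moved. The work goes in short steps, Python scripts to look and compute and a tool call to move; the robot and the scene stay as the last step left them, time stands still between calls to the robot, and variables do not carry over. Pictures are saved under pics/ and viewed, and the job is handed in when it is done.

Besides the shell and the picture viewer there is one more tool, called after ">>>" in YAML: its name, and indented under it one key for each argument. drive_tool: Moves the arm, as the interface text tells. Shifts and turns lie within -1 to 1; 1 stands for 0.15 m of shift or 60 degrees of turn. Its arguments: {"type":"object","properties":{"moves":{"type":"array"},"fingers":{"type":"number"}},"required":["moves"]}

```bash
mkdir -p pics
cat > h.py <<'E'
import numpy as np,cv2,pickle
from plant import sensors,vision,ticket,ctrl
def snap(n,f):
    s=vision.snapshot(n); cv2.imwrite(f'pics/{f}.png',s['pixels'][:,:,::-1]); pickle.dump(s,open(f'pics/{f}.pkl','wb')); return s
def load(f): return pickle.load(open(f'pics/{f}.pkl','rb'))
def ray(s,u,v,fish=False):
    x=(u-s['cx'])/s['fx'];y=(v-s['cy'])/s['fy']
    if fish:
        r=np.hypot(x,y); d=np.array([x/r*np.sin(r),y/r*np.sin(r),np.cos(r)]) if r>1e-9 else np.array([0,0,1.])
    else: d=np.array([x,y,1.])
    R=np.array(s['R']);t=np.array(s['t']); return -R.T@t, R.T@d
def onz(s,u,v,z,fish=False):
    o,d=ray(s,u,v,fish); return o+d*(z-o[2])/d[2]
def proj(s,X,fish=False):
    c=np.array(s['R'])@np.array(X)+np.array(s['t'])
    if fish:
        a=np.arctan2(np.hypot(c[0],c[1]),c[2]);h=np.hypot(c[0],c[1]);return s['cx']+s['fx']*a*c[0]/h,s['cy']+s['fy']*a*c[1]/h
    return s['cx']+s['fx']*c[0]/c[2],s['cy']+s['fy']*c[1]/c[2]
E
python3 - <<'E'
from h import *
np.set_printoptions(precision=4,suppress=True)
for n in ['side','top','wrist']:
    s=snap(n,n+'0'); print(n,s['fx'],s['fy'],s['cx'],s['cy'],-np.array(s['R']).T@np.array(s['t']));print(np.array(s['R']))
print(sensors.get_obs(), ctrl.tcp_to_grasp)
E
```

```text
side 451.79620361338993 451.79620361338993 290.5668010869478 209.8053931861739 [0.3961 0.4804 0.653 ]
[[-0.9284 -0.3717  0.0041]
 [-0.2825  0.6983 -0.6577]
 [ 0.2416 -0.6118 -0.7532]]
top 466.63955112398247 466.63955112398247 285.8978144486526 209.48916235538002 [ 0.4109 -0.0158  0.9133]
[[ 0.0224 -0.9997 -0.0042]
 [-0.9796 -0.0211 -0.2   ]
 [ 0.1998  0.0086 -0.9798]]
wrist 325.19226210127806 325.19226210127806 283.6596288287477 204.19200460739225 [ 0.1499 -0.6627  0.3832]
[[-0.3246  0.9458  0.002 ]
 [ 0.9108  0.312   0.2705]
 [ 0.2552  0.0897 -0.9627]]
{'clock': 0.15, 'joint_pos': array([-54.5409,  20.5821,   0.6466,  -0.0152, -70.137 , -16.5066]), 'qvel': array([-0.0037, -0.1349,  0.1157,  0.1445,  0.0286,  0.0748]), 'tau': array([ -0.0008, -58.3277,  29.3291,   7.0012,   0.0088,  -0.0001]), 'tool_pos': array([ 0.2191, -0.638 ,  0.1987]), 'orientation': array([-179.9931,   -0.0736,  108.9473]), 'force': array([-0.2558,  0.4041, -0.0449]), 'moment': array([-0.0072, -0.0225,  0.0021]), 'opening': 0.087362474049634} 0.0188
```

View pics/top0.png

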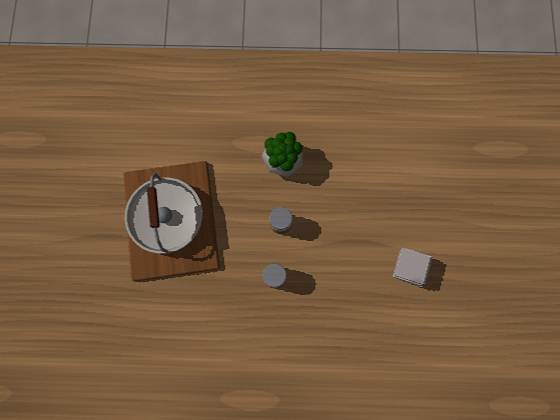

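View pics/side0.png

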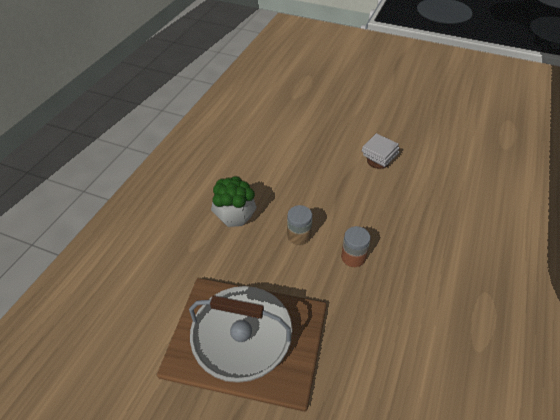

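View pics/wrist0.png

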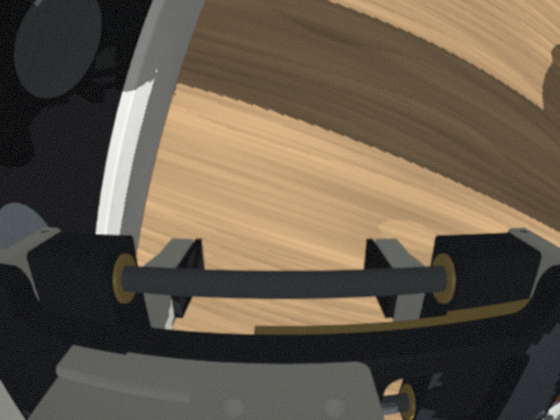

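The top view shows the board around (170,222), the dish ball at (164,215), the grip from (152,188) to (154,226), the stack at (413,266), jars at (281,219) and (275,275), and the planter at (283,153). The side view agrees, with the stack at (380,150). The wrist view shows only bare worktop and the fingers.

Run:
```python
from h import *
np.set_printoptions(precision=4,suppress=True)
s=load('top0');p=s['pixels']
c=p[240:295,385:440,::-1];cv2.imwrite('pics/c1.png',cv2.resize(c,None,fx=10,fy=10,interpolation=cv2.INTER_NEAREST))
q=load('side0')['pixels'];c=q[125:175,350:410,::-1];cv2.imwrite('pics/c2.png',cv2.resize(c,None,fx=10,fy=10,interpolation=cv2.INTER_NEAREST))
hsv=cv2.cvtColor(p,cv2.COLOR_RGB2HSV)
m=((hsv[:,:,1]<50)&(hsv[:,:,2]>110)).astype(np.uint8);m[:, :380]=0;m[:240]=0;m[300:]=0
k,_=cv2.findContours(m,0,1);k=max(k,key=cv2.contourArea);r=cv2.minAreaRect(k);print(r)
for u,v in cv2.boxPoints(r):print(onz(s,u,v,.04))
print('stack',onz(s,*r[0],.04))
for u,v in [(281,219),(275,275)]:print('jar',onz(s,u,v,.062))
print('planter',onz(s,283,153,.09))
# dish: red grip, board
g=((hsv[:,:,0]<12)&(hsv[:,:,1]>150)&(hsv[:,:,2]<110)).astype(np.uint8)
g[:,:140]=0;g[:,165:]=0;g[:180]=0;g[235:]=0
k,_=cv2.findContours(g,0,1);k=max(k,key=cv2.contourArea);r=cv2.minAreaRect(k);print('grip',r)
b=[onz(s,u,v,.118) for u,v in cv2.boxPoints(r)];print(np.array(b),np.mean(b,0))
for u,v in [(124,171),(207,162),(218,270),(133,280)]:print('board',onz(s,u,v,.014))
print('ball',onz(s,164,215,.04+.002))
```

```text
((411.5513610839844, 265.7080993652344), (32.2024040222168, 31.17310333251953), 17.10272979736328)
[ 0.4676 -0.207   0.04  ]
[ 0.5235 -0.2254  0.04  ]
[ 0.507  -0.2824  0.04  ]
[ 0.4515 -0.2633  0.04  ]
stack [ 0.4872 -0.2445  0.04  ]
jar [0.5663 0.0003 0.062 ]
jar [0.4631 0.0086 0.062 ]
planter [ 0.6851 -0.0009  0.09  ]
grip ((152.7786865234375, 206.56558227539062), (39.65465545654297, 8.14821720123291), 84.80557250976562)
[[0.6078 0.2364 0.118 ]
 [0.6095 0.2222 0.118 ]
 [0.5393 0.2105 0.118 ]
 [0.5377 0.2244 0.118 ]] [0.5736 0.2234 0.118 ]
board [0.666  0.3181 0.014 ]
board [0.6883 0.1528 0.014 ]
board [0.4731 0.1195 0.014 ]
board [0.4505 0.281  0.014 ]
ball [0.5729 0.2235 0.042 ]
```

View pics/c1.png

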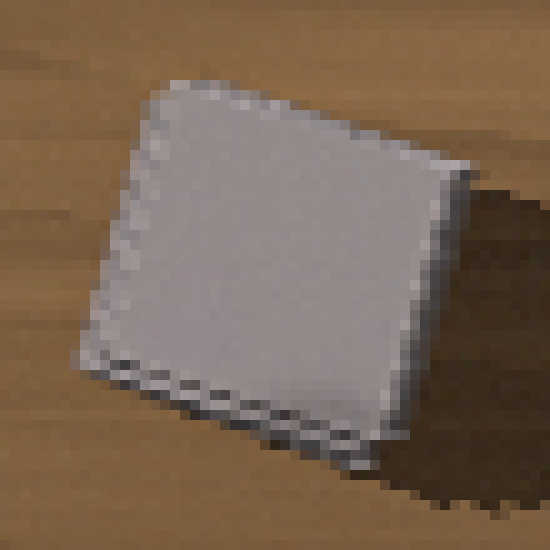

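View pics/c2.png

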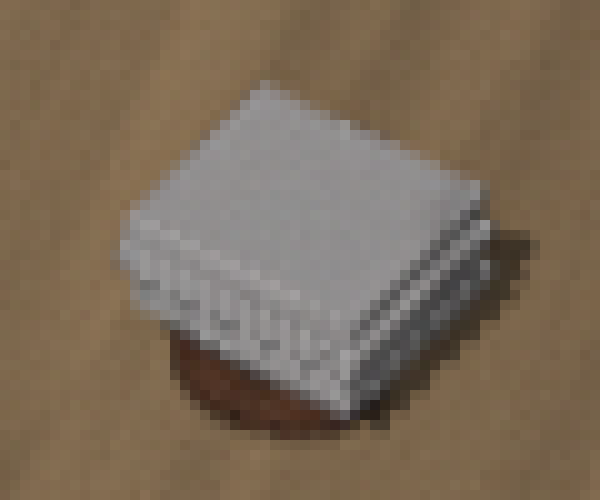

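```bash
cat >> h.py <<'E'
from scipy.spatial.transform import Rotation as Ro
def go(pos,yaw,frac=1.0):
    o=sensors.get_obs();R=Ro.from_euler('xyz',o['orientation'],degrees=True)
    T=Ro.from_euler('xyz',[180,0,yaw],degrees=True)
    d=R.inv().apply(np.array(pos)-o['tool_pos'])/.15; w=np.degrees((R.inv()*T).as_rotvec())/60
    print('clk',o['clock'],'at',o['tool_pos'].round(4),o['orientation'].round(2),'F',o['force'].round(1),'op',round(o['opening'],4),'j6',o['joint_pos'][5].round(1));print('move',d.round(3),w.round(3))
E
python3 - <<'E'
from h import *
from scipy.optimize import fsolve
np.set_printoptions(precision=4,suppress=True)
s=load('side0');a=np.linspace(0,2*np.pi,200)
def f(c):
    P=np.array([proj(s,[c[0]+.024*np.cos(t),c[1]+.024*np.sin(t),0]) for t in a]);return [P[:,0].min()-367.2,P[:,1].max()-168.6]
print('stand',fsolve(f,[.487,-.2445]))
# top coaster: top-face corners in top view (crop/10+offset) at z=.048
t=load('top0')
for u,v in [(15.5,8.5),(46,16.5),(39,43),(9,35.5)]:print(onz(t,385+u,240+v,.048))
for u,v in [(26.3,8.6),(48.2,18.5),(34.5,33.5),(13,21.5)]:print('side',onz(s,350+u,125+v,.048))
go([.487,-.245,.12],71.8)
E
```

```text
stand [ 0.4837 -0.2483]
[ 0.5179 -0.2229  0.048 ]
[ 0.5043 -0.2789  0.048 ]
[ 0.4554 -0.2642  0.048 ]
[ 0.4678 -0.2097  0.048 ]
side [ 0.5027 -0.2741  0.048 ]
side [ 0.4532 -0.2603  0.048 ]
side [ 0.4681 -0.2055  0.048 ]
side [ 0.5173 -0.2242  0.048 ]
clk 0.15 at [ 0.2191 -0.638   0.1987] [-179.99   -0.07  108.95] F [-0.3  0.4 -0. ] op 0.0874 j6 -16.5
move [1.898 2.54  0.527] [-0.001 -0.001  0.619]
```

>>> drive_tool:
  moves:
    - [0.3,0.4,0,0,0,0.15]
    - [0.6,0.8,0,0,0,0.3]
    - [0.75,1,0,0,0,0.4]
    - [0.75,1,0,0,0,0.5]
    - [0.75,1,0,0,0,0.58]

```text
clock: 0.65
tool_pos: [0.3266, -0.4795, 0.1992]
orientation: [180.0, -0.1, 74.1]
force: [0.9, -0.9, 0.5]
opening: 0.0875
```

Run:
```python
from h import *
go([.486,-.2455,.12],73)
```

```text
clk 0.65 at [ 0.3266 -0.4795  0.1992] [ 1.800e+02 -9.000e-02  7.412e+01] F [ 0.9 -0.9  0.5] op 0.0875 j6 -69.3
move [1.791 0.595 0.531] [ 0.    -0.001  0.019]
```

>>> drive_tool:
  moves:
    - [0.3,0.1,0,0,0,0.02]
    - [0.6,0.2,0,0,0,0.02]
    - [0.9,0.3,0,0,0,0.02]
    - [1,0.33,0,0,0,0.02]

```text
clock: 1.05
tool_pos: [0.4169, -0.346, 0.1995]
orientation: [180.0, -0.1, 73.1]
force: [0.1, 0.1, 0.6]
opening: 0.0878
```

>>> drive_tool:
  moves:
    - [0.3,0.1,0.1,0,0,0]
    - [0.55,0.2,0.2,0,0,0]
    - [0.75,0.25,0.3,0,0,0]
    - [0.77,0.26,0.4,0,0,0]
    - [0.77,0.26,0.45,0,0,0]
    - [0.77,0.26,0.45,0,0,0]

```text
clock: 1.65
tool_pos: [0.487, -0.2466, 0.1311]
orientation: [-179.9, -0.1, 73.1]
force: [0.5, -0.1, 0.7]
opening: 0.0873
```

Run:
```python
from h import *
go([.486,-.2455,.016],73)
w=snap('wrist','w1')
print(proj(w,[.486,-.2455,.048],True))
```

```text
clk 1.65 at [ 0.487  -0.2466  0.1311] [-1.7988e+02 -1.0000e-01  7.3070e+01] F [ 0.5 -0.1  0.7] op 0.0873 j6 -100.5
move [ 0.004 -0.007  0.767] [-0.002 -0.002  0.001]
(np.float64(285.2839018709157), np.float64(200.41709271185178))
```

View pics/w1.png

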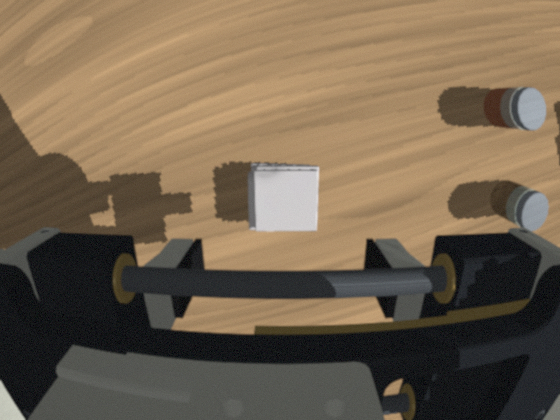

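The wrist view shows the stack at about (285,198), square to the jaws and midway between them, with a coaster edge peeking out at the top and left.

Run:
```python
from h import *
print(sensors.get_obs()['joint_pos'].round(1))
w=load('w1');c=w['pixels'][150:245,235:335,::-1];cv2.imwrite('pics/c3.png',cv2.resize(c,None,fx=6,fy=6,interpolation=cv2.INTER_NEAREST))
```

```text
[-6.400e+00  1.170e+01 -2.100e+01 -1.000e-01 -5.730e+01 -1.005e+02]
```

View pics/c3.png

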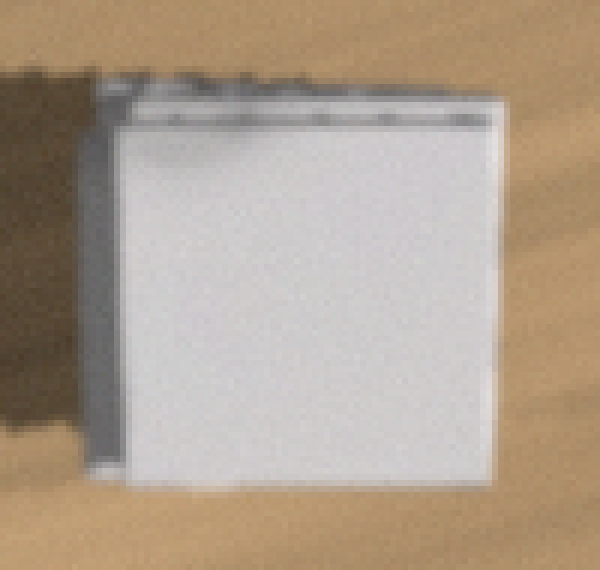

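>>> drive_tool:
  moves:
    - [0,-0.004,0.25,0,0,0]
    - [0,-0.004,0.5,0,0,0]
    - [0,-0.004,0.65,0,0,0]
    - [0,-0.004,0.77,0,0,0]
    - [0,-0.004,0.77,0,0,0]
    - [0,-0.004,0.77,0,0,0]

```text
clock: 2.3
tool_pos: [0.4872, -0.2475, 0.0175]
orientation: [180.0, -0.1, 73.0]
force: [-0.2, 0.4, 0.5]
opening: 0.0877
```

>>> drive_tool:
  moves:
    - [0,0,0,0,0,0]
    - [0,0,0,0,0,0]
    - [0,0,0,0,0,0]
    - [0,0,0,0,0,0]
  fingers: 0.36

```text
clock: 2.7
tool_pos: [0.4875, -0.2475, 0.0181]
orientation: [179.9, -0.1, 73.0]
force: [0.2, -0.4, 0.2]
opening: 0.0627
```

>>> drive_tool:
  moves:
    - [0,0,0.01,0,0,0]
    - [0,0,0.01,0,0,0]
    - [0,0,0.01,0,0,0]
  fingers: 0.28

```text
clock: 3.0
tool_pos: [0.4875, -0.2475, 0.0165]
orientation: [179.9, -0.1, 73.0]
force: [-0.3, 0.5, 1.2]
opening: 0.0559
```

>>> drive_tool:
  moves:
    - [0,0,0,0,0,0]
    - [0,0,0,0,0,0]
    - [0,0,0,0,0,0]
    - [0,0,0,0,0,0]
    - [0,0,0,0,0,0]
  fingers: 0.19

```text
clock: 3.5
tool_pos: [0.4875, -0.2475, 0.0165]
orientation: [179.9, -0.1, 73.0]
force: [-0.2, -0.2, 0.3]
opening: 0.0534
```

Run:
```python
from h import *
go([.486,-.2465,.016],73)
```

```text
clk 3.5 at [ 0.4875 -0.2475  0.0165] [ 1.7994e+02 -9.0000e-02  7.3010e+01] F [-0.2 -0.2  0.3] op 0.0534 j6 -100.5
move [ 0.003 -0.012  0.003] [ 0.001 -0.002  0.   ]
```

>>> drive_tool:
  moves:
    - [0,0,0,0,0,0]
    - [0,0,0,0,0,0]
    - [0,0,0,0,0,0]
  fingers: 0.1

```text
clock: 3.8
tool_pos: [0.4875, -0.2475, 0.0165]
orientation: [179.9, -0.1, 73.0]
force: [0.4, 0.7, 0.9]
opening: 0.0535
```

>>> drive_tool:
  moves:
    - [0,0,0,0,0,0]
    - [0,0,0,0,0,0]
    - [0,0,0,0,0,0]
    - [0,0,0,0,0,0]
    - [0,0,-0.1,0,0,0]
    - [0,0,-0.25,0,0,0]
    - [0,0,-0.4,0,0,0]
    - [0,0,-0.45,0,0,0]
  fingers: 1

```text
clock: 4.6
tool_pos: [0.4887, -0.2479, 0.0862]
orientation: [179.8, -0.1, 73.0]
force: [0.1, 0.0, 0.5]
opening: 0.0878
```

>>> drive_tool:
  moves:
    - [0,0,0,0,0,-0.13]
    - [0,0,0,0,0,-0.26]
    - [0,0,0,0,0,-0.39]
    - [0,0,0,0,0,-0.52]
    - [0,0,0,0,0,-0.65]
    - [0,0,0,0,0,-0.75]
    - [0,0,0,0,0,-0.75]

```text
clock: 5.3
tool_pos: [0.4884, -0.2478, 0.0857]
orientation: [179.8, 0.1, 118.1]
force: [-0.4, -0.0, 1.0]
opening: 0.088
```

>>> drive_tool:
  moves:
    - [0,0,0,0,0,-0.13]
    - [0,0,0,0,0,-0.26]
    - [0,0,0,0,0,-0.39]
    - [0,0,0,0,0,-0.52]
    - [0,0,0,0,0,-0.65]
    - [0,0,0,0,0,-0.75]
    - [0,0,0,0,0,-0.75]
    - [0,0,0,0,0,-0.75]

```text
clock: 6.1
tool_pos: [0.4882, -0.2478, 0.0854]
orientation: [179.9, 0.2, 162.8]
force: [0.9, -0.8, 0.1]
opening: 0.0877
```

Run:
```python
from h import *
go([.4872,-.2475,.016],163)
w=snap('wrist','w2')
u,v=map(int,proj(w,[.4872,-.2475,.048],True));print(u,v)
c=w['pixels'][max(0,v-70):v+70,u-70:u+70,::-1];cv2.imwrite('pics/c4.png',cv2.resize(c,None,fx=4,fy=4,interpolation=cv2.INTER_NEAREST))
```

```text
clk 6.1 at [ 0.4882 -0.2478  0.0854] [179.9    0.19 162.82] F [ 0.9 -0.8  0.1] op 0.0877 j6 -10.7
move [ 0.009 -0.001  0.463] [ 0.002  0.003 -0.003]
285 219
```

View pics/c4.png

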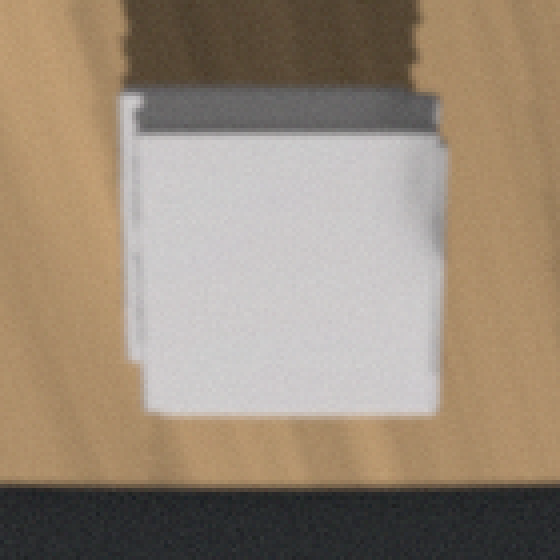

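The close-up shows the first axis flush (one clean dark face at the top). Offsets remain only along the new jaw axis (left strip).

>>> drive_tool:
  moves:
    - [0.01,0,0.15,0,0,0]
    - [0.01,0,0.3,0,0,0]
    - [0.01,0,0.46,0,0,0]
    - [0.01,0,0.46,0,0,0]
    - [0.01,0,0.46,0,0,0]

```text
clock: 6.65
tool_pos: [0.487, -0.2474, 0.0166]
orientation: [179.9, 0.1, 162.8]
force: [0.2, -0.4, 0.8]
opening: 0.0878
```

>>> drive_tool:
  moves:
    - [0,0,0.005,0,0,0]
    - [0,0,0.005,0,0,0]
    - [0,0,0.005,0,0,0]
    - [0,0,0.005,0,0,0]
  fingers: 0.4

```text
clock: 7.05
tool_pos: [0.4874, -0.2474, 0.0165]
orientation: [179.9, 0.2, 162.8]
force: [0.0, 0.9, -0.4]
opening: 0.0633
```

>>> drive_tool:
  moves:
    - [0,0,0,0,0,0]
    - [0,0,0,0,0,0]
    - [0,0,0,0,0,0]
  fingers: 0.28

```text
clock: 7.35
tool_pos: [0.4873, -0.2475, 0.0165]
orientation: [179.9, 0.2, 162.8]
force: [0.2, -0.1, 0.2]
opening: 0.0563
```

>>> drive_tool:
  moves:
    - [0,0,0,0,0,0]
    - [0,0,0,0,0,0]
    - [0,0,0,0,0,0]
    - [0,0,0,0,0,0]
    - [0,0,0,0,0,0]
    - [0,0,0,0,0,0]
  fingers: 0.15

```text
clock: 7.95
tool_pos: [0.4873, -0.2474, 0.0165]
orientation: [179.9, 0.2, 162.8]
force: [-0.2, 0.6, -0.5]
opening: 0.0529
```

>>> drive_tool:
  moves:
    - [0,0,0,0,0,0]
    - [0,0,0,0,0,0]
    - [0,0,0,0,0,0]
    - [0,0,0,0,0,0]
    - [0,0,-0.1,0,0,0]
    - [0,0,-0.25,0,0,0]
    - [0,0,-0.4,0,0,0]
    - [0,0,-0.45,0,0,0]
  fingers: 1

```text
clock: 8.75
tool_pos: [0.4884, -0.2478, 0.0863]
orientation: [179.9, 0.4, 162.8]
force: [1.6, -0.7, -0.5]
opening: 0.0874
```

Run:
```python
from h import *
go([.4872,-.2475,.016],163)
w=snap('wrist','w3')
u,v=map(int,proj(w,[.4872,-.2475,.048],True));print(u,v)
c=w['pixels'][max(0,v-70):v+70,u-70:u+70,::-1];cv2.imwrite('pics/c5.png',cv2.resize(c,None,fx=4,fy=4,interpolation=cv2.INTER_NEAREST))
```

```text
clk 8.75 at [ 0.4884 -0.2478  0.0863] [179.9    0.39 162.79] F [ 1.6 -0.7 -0.5] op 0.0874 j6 -10.8
move [ 0.011 -0.001  0.468] [ 0.002  0.007 -0.003]
285 218
```

View pics/c5.png

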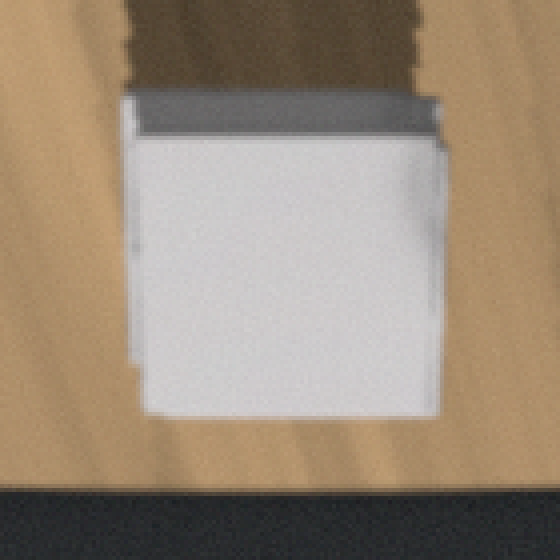

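Run:
```python
from h import *
w=load('w3');u,v=285,218
c=w['pixels'][v-52:v+38,u-45:u+45,::-1];a=cv2.resize(c,None,fx=6,fy=6,interpolation=cv2.INTER_CUBIC)
s=snap('side','side1');c=s['pixels'][125:175,350:410,::-1];cv2.imwrite('pics/c7.png',cv2.resize(c,None,fx=10,fy=10,interpolation=cv2.INTER_NEAREST))
a=a.astype(float);a=np.clip((a-40)*1.3,0,255);a=255*(a/255)**1.6
cv2.imwrite('pics/c6.png',a)
```

```text
[ WARN:0@2.187] global loadsave.cpp:1063 imwrite_ Unsupported depth image for selected encoder is fallbacked to CV_8U.
```

View pics/c6.png

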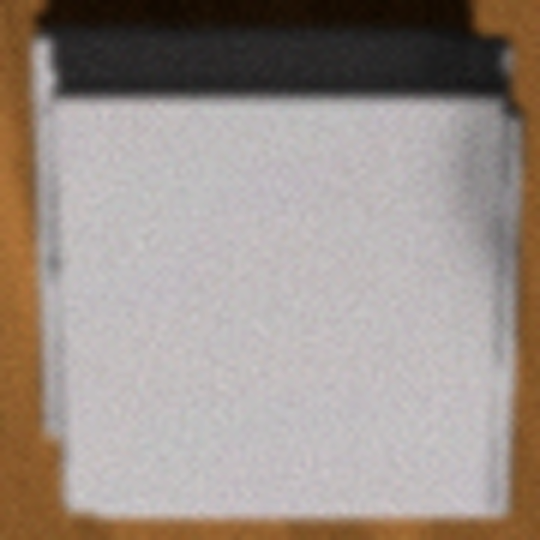

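View pics/c7.png

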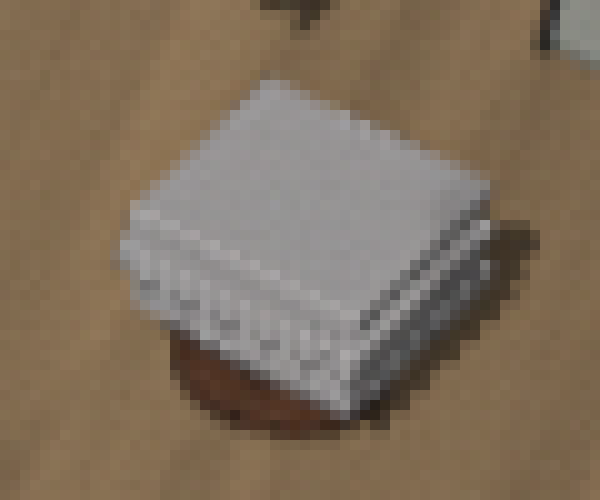

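Run:
```python
from h import *
s=load('side1');c=s['pixels'][20:200,290:470,::-1];cv2.imwrite('pics/c8.png',cv2.resize(c,None,fx=3.3,fy=3.3,interpolation=cv2.INTER_CUBIC))
```

```text
(no output)
```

View pics/c8.png

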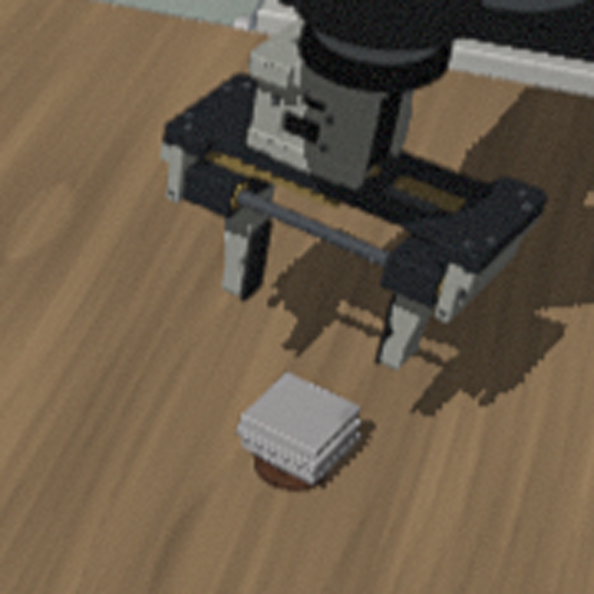

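View pics/side1.png

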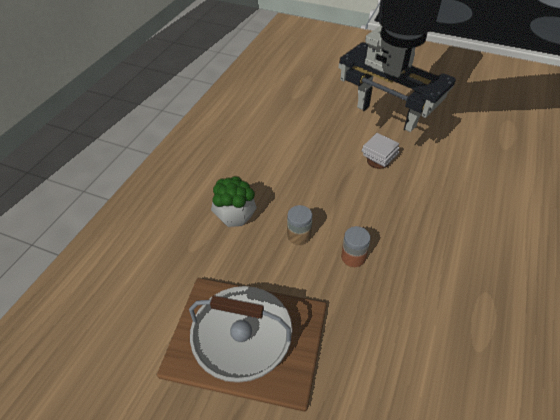

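Run:
```python
from h import *
s=load('side1')
print(proj(s,[.4884,-.2478,.0863]),proj(s,[.4872,-.2475,.048]))
for p in [(364.5,110),(408,130.5)]:print(onz(s,*p,.0863))
```

```text
(np.float64(382.7828747419793), np.float64(128.07572383221273)) (np.float64(380.3609756395767), np.float64(143.18667711241073))
[ 0.5379803  -0.29118913  0.0863    ]
[ 0.44045435 -0.25915764  0.0863    ]
```

Run:
```python
from h import *
s=snap('top','top1')
print(proj(s,[.4884,-.2478,.0863]),proj(s,[.4872,-.2475,.048]))
c=s['pixels'][200:330,350:480,::-1];cv2.imwrite('pics/c9.png',cv2.resize(c,None,fx=4.5,fy=4.5,interpolation=cv2.INTER_CUBIC))
```

```text
(np.float64(420.19623073559353), np.float64(262.9103729203073)) (np.float64(414.2900211822348), np.float64(265.3807604496784))
```

View pics/c9.png

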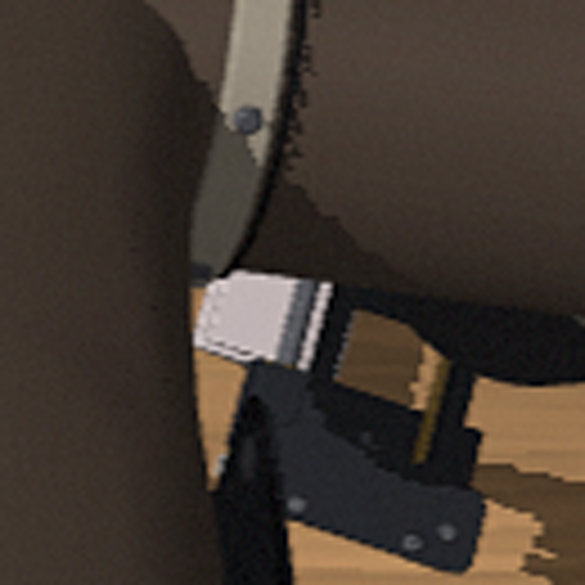

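View pics/w3.png

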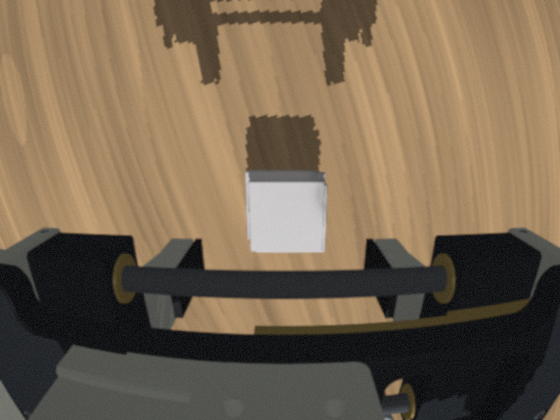

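Run:
```python
from h import *
w=load('w3');T=Ro.from_euler('xyz',[179.9,.39,162.8],degrees=True);p=np.array([.4884,-.2478,.0863])
for x in(-.044,0,.044):
  for z in (0,-.038):print(x,z,np.round(proj(w,p+T.apply([x,0,z]),True),1))
print(-np.array(w['R']).T@np.array(w['t']), T.inv().apply(-np.array(w['R']).T@np.array(w['t'])-p))
for z in(.06,.0863,.106,.12): print(z,onz(w,190,240,z,True),onz(w,378,240,z,True))
c=w['pixels'][215:345,120:260,::-1];cv2.imwrite('pics/c10.png',cv2.resize(c,None,fx=4.5,fy=4.5,interpolation=cv2.INTER_CUBIC))
```

```text
-0.044 0 [212.6 238.2]
-0.044 -0.038 [197.9 265.3]
0 0 [283.6 238.7]
0 -0.038 [283.7 266.7]
0.044 0 [354.6 238.1]
0.044 -0.038 [369.4 265.2]
[ 0.46536613 -0.3183256   0.27067988] [-1.06278446e-04 -7.38609574e-02 -1.84512625e-01]
0.06 [ 0.55665679 -0.25585027  0.06      ] [ 0.4274471  -0.21615338  0.06      ]
0.0863 [ 0.54526061 -0.26364931  0.0863    ] [ 0.43218069 -0.22890794  0.0863    ]
0.106 [ 0.53672432 -0.26949118  0.106     ] [ 0.43572637 -0.23846173  0.106     ]
0.12 [ 0.53065791 -0.27364276  0.12      ] [ 0.43824615 -0.24525123  0.12      ]
```

View pics/c10.png

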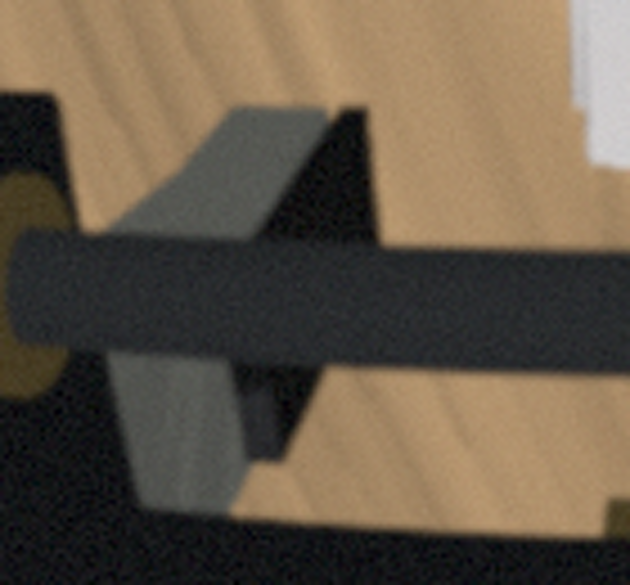

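Both the side and wrist views put the visible fingertips about 20 mm higher than the reported TCP. So my squeezes probably reached only the upper coasters. I'll go lower carefully and check with the camera.

>>> drive_tool:
  moves:
    - [0.01,0,0.15,0,0,0]
    - [0.01,0,0.3,0,0,0]
    - [0.01,0,0.45,0,0,0]
    - [0.01,0,0.5,0,0,0]
    - [0.01,0,0.5,0,0,0]

```text
clock: 9.4
tool_pos: [0.4844, -0.2467, 0.0071]
orientation: [179.9, 0.0, 162.7]
force: [1.4, -0.2, -0.5]
opening: 0.0878
```

Run:
```python
from h import *
go([.4872,-.2475,.0],163)
s=snap('side','side2');c=s['pixels'][60:190,320:450,::-1];cv2.imwrite('pics/c11.png',cv2.resize(c,None,fx=4.5,fy=4.5,interpolation=cv2.INTER_CUBIC))
```

```text
clk 9.4 at [ 0.4844 -0.2467  0.0071] [179.93   0.   162.75] F [ 1.4 -0.2 -0.5] op 0.0878 j6 -10.8
move [-0.019  0.     0.047] [ 0.001  0.    -0.004]
```

View pics/c11.png

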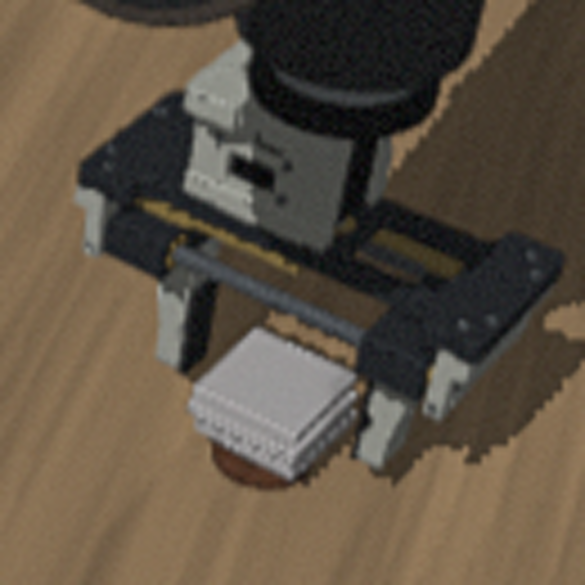

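Run:
```python
from h import *
s=load('side2');T=Ro.from_euler('xyz',[180,0,162.75],degrees=True);p=np.array([.4844,-.2467,.0071])
im=s['pixels'].copy()
for z,col in((0,(255,0,0)),(-.0188,(0,255,0))):
  for x in(-.060,-.044,.044,.060):
    for y in (-.0095,.0095):
      u,v=proj(s,p+T.apply([x,y,z]));print(x,y,z,round(u,1),round(v,1),' crop',round((u-320)*4.5),round((v-60)*4.5))
```

```text
-0.06 -0.0095 0 357.3 144.5  crop 168 380
-0.06 0.0095 0 352.4 149.0  crop 146 400
-0.044 -0.0095 0 363.5 147.6  crop 196 394
-0.044 0.0095 0 358.6 152.1  crop 174 415
0.044 -0.0095 0 399.1 165.4  crop 356 474
0.044 0.0095 0 394.4 170.3  crop 335 496
0.06 -0.0095 0 405.9 168.7  crop 387 489
0.06 0.0095 0 401.3 173.7  crop 366 512
-0.06 -0.0095 -0.0188 358.3 137.8  crop 172 350
-0.06 0.0095 -0.0188 353.3 142.3  crop 150 370
-0.044 -0.0095 -0.0188 364.6 140.9  crop 201 364
-0.044 0.0095 -0.0188 359.6 145.4  crop 178 384
0.044 -0.0095 -0.0188 400.8 158.6  crop 364 444
0.044 0.0095 -0.0188 396.1 163.6  crop 342 466
0.06 -0.0095 -0.0188 407.7 162.0  crop 395 459
0.06 0.0095 -0.0188 403.0 167.0  crop 374 482
```

>>> drive_tool:
  moves:
    - [-0.015,0,0.03,0,0,0]
    - [-0.015,0,0.06,0,0,0]
    - [-0.015,0,0.08,0,0,0]
    - [-0.015,0,0.08,0,0,0]

```text
clock: 9.85
tool_pos: [0.4875, -0.2475, -0.0039]
orientation: [179.9, 0.1, 162.8]
force: [-0.0, 0.7, -0.9]
opening: 0.0878
```

Run:
```python
from h import *
go([.4872,-.2475,.0],163)
s=snap('side','side3');c=s['pixels'][60:190,320:450,::-1];cv2.imwrite('pics/c12.png',cv2.resize(c,None,fx=4.5,fy=4.5,interpolation=cv2.INTER_CUBIC))
```

```text
clk 9.85 at [ 0.4875 -0.2475 -0.0039] [1.7992e+02 1.1000e-01 1.6276e+02] F [-0.   0.7 -0.9] op 0.0878 j6 -10.7
move [ 0.002 -0.001 -0.026] [ 0.001  0.002 -0.004]
```

View pics/c12.png

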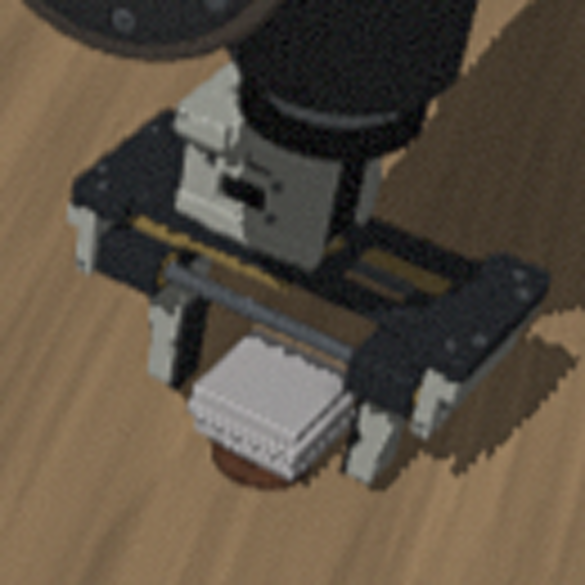

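The TCP reads z = −0.004 with no contact force. That confirms the real tips sit about 19–20 mm behind the reported point, and the picture shows them beside the stand's lower part. Squeezing here.

>>> drive_tool:
  moves:
    - [0,0,0.005,0,0,0]
    - [0,0,0.005,0,0,0]
    - [0,0,0.005,0,0,0]
    - [0,0,0.005,0,0,0]
  fingers: 0.4

```text
clock: 10.3
tool_pos: [0.4876, -0.2475, -0.0044]
orientation: [179.9, 0.1, 162.8]
force: [1.0, -0.4, 0.6]
opening: 0.0635
```

>>> drive_tool:
  moves:
    - [0,0,0,0,0,0]
    - [0,0,0,0,0,0]
    - [0,0,0,0,0,0]
    - [0,0,0,0,0,0]
  fingers: 0.28

```text
clock: 10.7
tool_pos: [0.4871, -0.2475, -0.0044]
orientation: [179.9, 0.1, 162.8]
force: [-3.4, 0.3, 3.2]
opening: 0.0562
```

>>> drive_tool:
  moves:
    - [0,0,0,0,0,0]
    - [0,0,0,0,0,0]
    - [0,0,0,0,0,0]
    - [0,0,0,0,0,0]
    - [0,0,0,0,0,0]
    - [0,0,0,0,0,0]
  fingers: 0.15

```text
clock: 11.3
tool_pos: [0.4869, -0.2475, -0.0044]
orientation: [179.9, 0.1, 162.8]
force: [-2.7, 0.3, 3.3]
opening: 0.0537
```

>>> drive_tool:
  moves:
    - [0,0,0,0,0,0]
    - [0,0,0,0,0,0]
    - [0,0,0,0,0,0]
    - [0,0,0,0,0,0]
    - [0,0,-0.1,0,0,0]
    - [0,0,-0.25,0,0,0]
    - [0,0,-0.4,0,0,0]
    - [0,0,-0.5,0,0,0]
  fingers: 1

```text
clock: 12.1
tool_pos: [0.4876, -0.2477, 0.0722]
orientation: [179.9, 0.2, 162.8]
force: [0.1, -0.5, 1.0]
opening: 0.0878
```

Run:
```python
from h import *
go([.4872,-.2475,.0],163)
w=snap('wrist','w4')
u,v=map(int,proj(w,[.4872,-.2475,.048],True));print(u,v)
c=w['pixels'][max(0,v-60):v+60,u-60:u+60,::-1];cv2.imwrite('pics/c13.png',cv2.resize(c,None,fx=4,fy=4,interpolation=cv2.INTER_CUBIC))
```

```text
clk 12.1 at [ 0.4876 -0.2477  0.0722] [179.92   0.18 162.77] F [ 0.1 -0.5  1. ] op 0.0878 j6 -10.8
move [ 0.004 -0.     0.481] [ 0.001  0.003 -0.004]
284 225
```

View pics/c13.png

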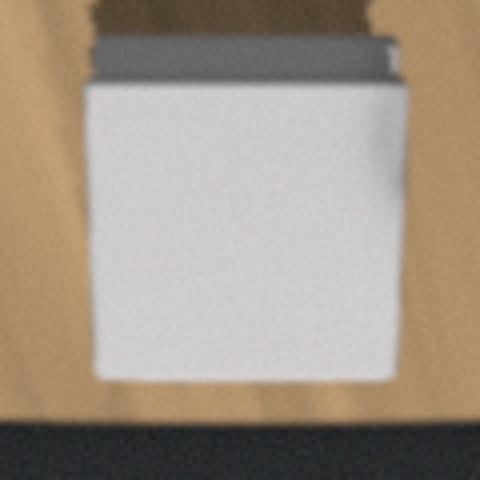

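Now this axis is flush: the sides are clean, with only one white pixel at the top right. Next is the other axis, at the same low height.

>>> drive_tool:
  moves:
    - [0,0,0,0,0,0.13]
    - [0,0,0,0,0,0.26]
    - [0,0,0,0,0,0.39]
    - [0,0,0,0,0,0.52]
    - [0,0,0,0,0,0.65]
    - [0,0,0,0,0,0.75]
    - [0,0,0,0,0,0.75]

```text
clock: 12.85
tool_pos: [0.4888, -0.248, 0.0741]
orientation: [179.7, 0.2, 117.7]
force: [-0.5, 0.1, 0.8]
opening: 0.0877
```

>>> drive_tool:
  moves:
    - [0,0,0,0,0,0.13]
    - [0,0,0,0,0,0.26]
    - [0,0,0,0,0,0.39]
    - [0,0,0,0,0,0.52]
    - [0,0,0,0,0,0.65]
    - [0,0,0,0,0,0.75]
    - [0,0,0,0,0,0.75]
    - [0,0,0,0,0,0.75]

```text
clock: 13.65
tool_pos: [0.4888, -0.248, 0.074]
orientation: [179.7, -0.1, 73.0]
force: [-0.2, 0.9, 0.1]
opening: 0.0879
```

Run:
```python
from h import *
go([.4872,-.2475,-.004],72.8)
```

```text
clk 13.65 at [ 0.4888 -0.248   0.074 ] [ 1.7966e+02 -8.0000e-02  7.3000e+01] F [-0.2  0.9  0.1] op 0.0879 j6 -100.6
move [-0.    -0.014  0.52 ] [ 0.006 -0.001  0.003]
```

>>> drive_tool:
  moves:
    - [0,-0.014,0.15,0.005,0,0.003]
    - [0,-0.014,0.3,0.005,0,0.003]
    - [0,-0.014,0.42,0.005,0,0.003]
    - [0,-0.014,0.52,0.005,0,0.003]
    - [0,-0.014,0.52,0.005,0,0.003]
    - [0,-0.014,0.52,0.005,0,0.003]

```text
clock: 14.25
tool_pos: [0.4873, -0.2475, -0.0039]
orientation: [180.0, -0.1, 73.0]
force: [0.1, 0.2, -0.5]
opening: 0.0875
```

>>> drive_tool:
  moves:
    - [0,0,0.005,0,0,0]
    - [0,0,0.005,0,0,0]
    - [0,0,0.005,0,0,0]
    - [0,0,0.005,0,0,0]
  fingers: 0.4

```text
clock: 14.65
tool_pos: [0.4876, -0.2476, -0.0042]
orientation: [179.9, -0.1, 73.0]
force: [0.5, -0.6, 0.5]
opening: 0.0635
```

>>> drive_tool:
  moves:
    - [0,0,0,0,0,0]
    - [0,0,0,0,0,0]
    - [0,0,0,0,0,0]
    - [0,0,0,0,0,0]
  fingers: 0.28

```text
clock: 15.05
tool_pos: [0.4876, -0.2478, -0.004]
orientation: [179.9, -0.1, 73.0]
force: [-0.6, -3.0, 2.8]
opening: 0.0561
```

>>> drive_tool:
  moves:
    - [0,0,0,0,0,0]
    - [0,0,0,0,0,0]
    - [0,0,0,0,0,0]
    - [0,0,0,0,0,0]
    - [0,0,0,0,0,0]
    - [0,0,0,0,0,0]
  fingers: 0.15

```text
clock: 15.65
tool_pos: [0.4876, -0.2478, -0.004]
orientation: [179.9, -0.1, 73.0]
force: [0.1, -1.5, 1.9]
opening: 0.0539
```

>>> drive_tool:
  moves:
    - [0,0,0,0,0,0]
    - [0,0,0,0,0,0]
    - [0,0,0,0,0,0]
    - [0,0,0,0,0,0]
    - [0,0,-0.1,0,0,0]
    - [0,0,-0.25,0,0,0]
    - [0,0,-0.4,0,0,0]
    - [0,0,-0.5,0,0,0]
  fingers: 1

```text
clock: 16.45
tool_pos: [0.4881, -0.248, 0.0725]
orientation: [179.8, -0.1, 73.0]
force: [-0.1, -0.8, 0.6]
opening: 0.0877
```

Run:
```python
from h import *
go([.4872,-.2475,.0],163)
w=snap('wrist','w5')
u,v=map(int,proj(w,[.4872,-.2475,.048],True));print(u,v)
c=w['pixels'][max(0,v-60):v+60,u-60:u+60,::-1];cv2.imwrite('pics/c14.png',cv2.resize(c,None,fx=4,fy=4,interpolation=cv2.INTER_CUBIC))
s=snap('side','side4');c=s['pixels'][125:175,350:410,::-1];cv2.imwrite('pics/c15.png',cv2.resize(c,None,fx=9,fy=9,interpolation=cv2.INTER_NEAREST))
```

```text
clk 16.45 at [ 0.4881 -0.248   0.0725] [ 1.7985e+02 -6.0000e-02  7.2990e+01] F [-0.1 -0.8  0.6] op 0.0877 j6 -100.5
move [ 0.001 -0.008  0.483] [ 3.0e-03  1.0e-03 -1.5e+00]
285 222
```

View pics/c14.png

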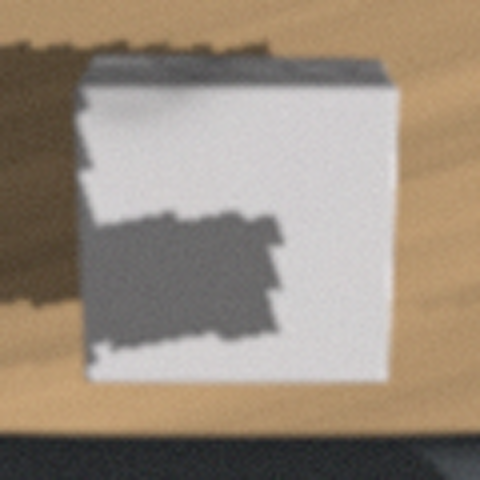

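View pics/c15.png

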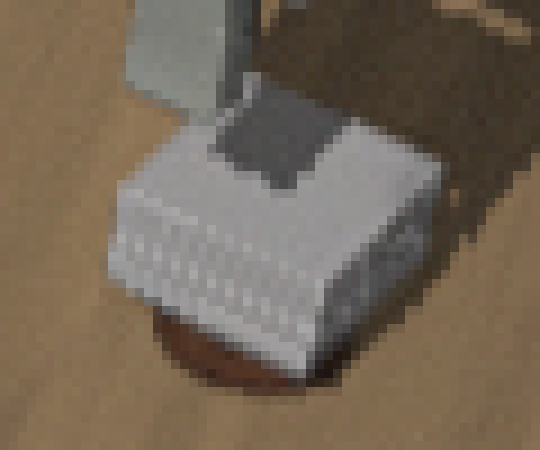

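The stack now looks flush from both views. I'll do one more gentle squeeze on the first axis to take out any leftover.

>>> drive_tool:
  moves:
    - [0,0,0,0,0,-0.13]
    - [0,0,0,0,0,-0.26]
    - [0,0,0,0,0,-0.39]
    - [0,0,0,0,0,-0.52]
    - [0,0,0,0,0,-0.65]
    - [0,0,0,0,0,-0.75]
    - [0,0,0,0,0,-0.75]

```text
clock: 17.25
tool_pos: [0.4886, -0.248, 0.0724]
orientation: [179.8, 0.1, 118.1]
force: [1.2, 0.3, -0.1]
opening: 0.0877
```

>>> drive_tool:
  moves:
    - [0,0,0,0,0,-0.13]
    - [0,0,0,0,0,-0.26]
    - [0,0,0,0,0,-0.39]
    - [0,0,0,0,0,-0.52]
    - [0,0,0,0,0,-0.65]
    - [0,0,0,0,0,-0.75]
    - [0,0,0,0,0,-0.75]
    - [0,0,0,0,0,-0.75]

```text
clock: 18.05
tool_pos: [0.4884, -0.2479, 0.0721]
orientation: [179.9, 0.2, 162.8]
force: [-0.2, 0.2, -0.9]
opening: 0.0874
```

Run:
```python
from h import *
go([.487,-.2475,-.004],163)
```

```text
clk 18.05 at [ 0.4884 -0.2479  0.0721] [179.92   0.21 162.78] F [-0.2  0.2 -0.9] op 0.0874 j6 -10.7
move [ 0.011 -0.001  0.507] [ 0.001  0.003 -0.004]
```

>>> drive_tool:
  moves:
    - [0.008,0,0.15,0,0.003,-0.004]
    - [0.008,0,0.3,0,0.003,-0.004]
    - [0.008,0,0.42,0,0.003,-0.004]
    - [0.008,0,0.51,0,0.003,-0.004]
    - [0.008,0,0.51,0,0.003,-0.004]
    - [0.008,0,0.51,0,0.003,-0.004]

```text
clock: 18.65
tool_pos: [0.4875, -0.2476, -0.0044]
orientation: [179.9, -0.0, 162.9]
force: [0.6, 0.7, 1.0]
opening: 0.0875
```

>>> drive_tool:
  moves:
    - [0,0,0,0,0,0]
    - [0,0,0,0,0,0]
    - [0,0,0,0,0,0]
    - [0,0,0,0,0,0]
    - [0,0,0,0,0,0]
    - [0,0,0,0,0,0]
  fingers: 0.28

```text
clock: 19.25
tool_pos: [0.4876, -0.2476, -0.0043]
orientation: [179.9, 0.0, 162.9]
force: [0.4, -0.3, 0.2]
opening: 0.0565
```

>>> drive_tool:
  moves:
    - [0,0,0,0,0,0]
    - [0,0,0,0,0,0]
    - [0,0,0,0,0,0]
    - [0,0,0,0,0,0]
  fingers: 0.15

```text
clock: 19.65
tool_pos: [0.4874, -0.2476, -0.0043]
orientation: [179.9, -0.0, 162.9]
force: [-1.3, 0.3, 1.3]
opening: 0.0541
```

>>> drive_tool:
  moves:
    - [0,0,0,0,0,0]
    - [0,0,0,0,0,0]
    - [0,0,0,0,0,0]
    - [0,0,0,0,0,0]
    - [0,0,-0.1,0,0,0]
    - [0,0,-0.3,0,0,0]
    - [0,0,-0.6,0,0,0]
    - [0,0,-0.9,0,0,0]
  fingers: 1

```text
clock: 20.45
tool_pos: [0.4867, -0.2477, 0.1318]
orientation: [180.0, -0.1, 162.9]
force: [1.4, -0.2, 0.7]
opening: 0.0877
```

Run:
```python
from h import *
w=snap('wrist','w6')
u,v=map(int,proj(w,[.4872,-.2475,.048],True));print(u,v)
c=w['pixels'][max(0,v-50):v+50,u-50:u+50,::-1];cv2.imwrite('pics/c16.png',cv2.resize(c,None,fx=5,fy=5,interpolation=cv2.INTER_CUBIC))
go([.5735,.2234,.21],99.7)
```

```text
282 202
clk 20.5 at [ 0.4911 -0.2493  0.1403] [179.99   0.57 163.  ] F [ 2.7 -2.1  7.7] op 0.0878 j6 -10.6
move [ 0.391  3.174 -0.468] [0.005 0.008 1.055]
```

View pics/c16.png

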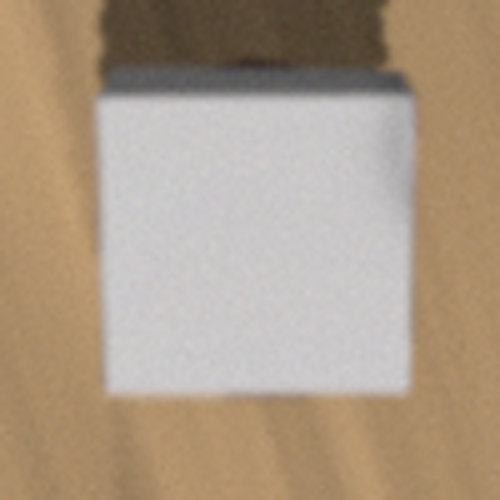

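The stack is flush on all sides, with clean single faces. Moving to the dish.

>>> drive_tool:
  moves:
    - [0,0,-0.2,0,0,0.1]
    - [0.05,0.15,-0.4,0,0,0.2]
    - [0.1,0.4,-0.5,0,0,0.3]
    - [0.15,0.7,-0.5,0,0,0.4]
    - [0.2,1,-0.5,0,0,0.5]

```text
clock: 21.0
tool_pos: [0.5057, -0.0956, 0.2159]
orientation: [179.6, 0.5, 132.7]
force: [0.8, 0.8, -0.2]
opening: 0.0881
```

Run:
```python
from h import *
go([.5735,.2234,.21],99.7)
```

```text
clk 21.0 at [ 0.5057 -0.0956  0.2159] [179.6    0.54 132.68] F [ 0.8  0.8 -0.2] op 0.0881 j6 -58.8
move [1.257 1.774 0.04 ] [0.009 0.007 0.55 ]
```

>>> drive_tool:
  moves:
    - [0.15,0.25,0,0,0,0.12]
    - [0.35,0.5,0,0,0,0.24]
    - [0.5,0.75,0,0,0,0.36]
    - [0.7,1,0,0,0,0.48]
    - [0.7,1,0,0,0,0.55]

```text
clock: 21.5
tool_pos: [0.5456, 0.0879, 0.2155]
orientation: [179.3, 0.2, 99.6]
force: [0.2, -0.4, 0.5]
opening: 0.0875
```

Run:
```python
from h import *
go([.5735,.2234,.21],99.7)
```

```text
clk 21.5 at [0.5456 0.0879 0.2155] [179.34   0.21  99.64] F [ 0.2 -0.4  0.5] op 0.0875 j6 -110.3
move [0.859 0.334 0.038] [ 0.011  0.004 -0.001]
```

>>> drive_tool:
  moves:
    - [0.25,0.1,0,0,0,0]
    - [0.5,0.2,0.02,0.01,0,0]
    - [0.75,0.3,0.04,0.01,0,0]
    - [0.86,0.33,0.04,0.01,0,0]
    - [0.86,0.33,0.04,0.01,0,0]
    - [0.86,0.33,0.04,0.01,0,0]
    - [0.86,0.33,0.04,0.01,0,0]

```text
clock: 22.2
tool_pos: [0.5727, 0.2224, 0.2098]
orientation: [179.9, 0.2, 99.6]
force: [0.5, -0.0, 1.0]
opening: 0.0878
```

Run:
```python
from h import *
go([.5735,.2234,.071],99.7)
w=snap('wrist','w7');print(proj(w,[.5736,.2234,.118],True))
s=snap('side','side5')
```

```text
clk 22.2 at [0.5727 0.2224 0.2098] [179.94   0.21  99.6 ] F [ 0.5 -0.   1. ] op 0.0878 j6 -120.0
move [0.009 0.006 0.925] [ 0.001  0.004 -0.002]
(np.float64(285.66563549846995), np.float64(200.54011857551546))
```

View pics/w7.png

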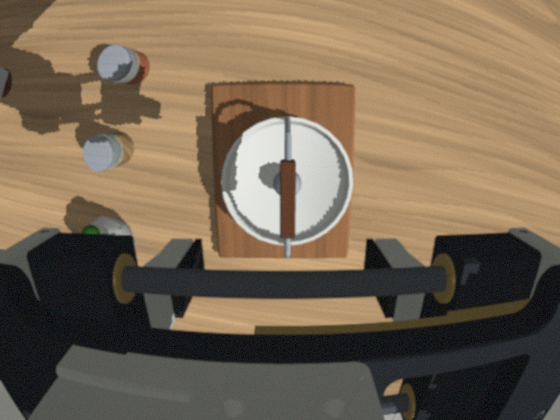

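View pics/side5.png

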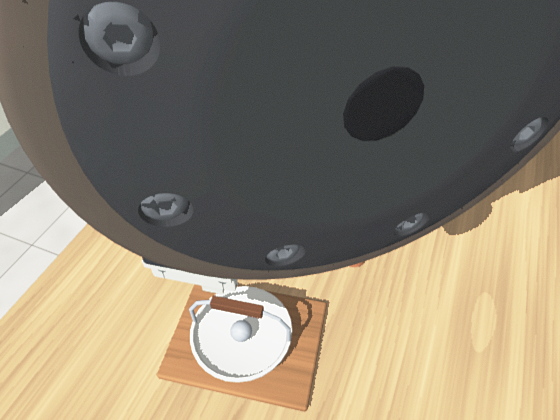

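The wrist view shows the grip running from (289,160) to (287,238), centred near (288,199) and parallel to the approach, with the ball under it at (288,182). The side view still shows the dish undisturbed. I'll refine the lateral offset.

Run:
```python
from h import *
w=load('w7');p=w['pixels'];hsv=cv2.cvtColor(p,cv2.COLOR_RGB2HSV)
m=((hsv[:,:,0]<14)&(hsv[:,:,1]>130)&(hsv[:,:,2]<140)).astype(np.uint8);m[:,:275]=0;m[:,302:]=0;m[:150]=0;m[245:]=0
k,_=cv2.findContours(m,0,1);k=max(k,key=cv2.contourArea);r=cv2.minAreaRect(k);print(r)
b=np.array([onz(w,u,v,.118,True) for u,v in cv2.boxPoints(r)]);print(b.round(4),b.mean(0).round(4))
T=Ro.from_euler('xyz',[179.94,.21,99.6],degrees=True);print(((T.inv().apply(b.mean(0)-[.5727,.2224,.2098]))*1000).round(1))
e=b[np.argsort(b[:,0])];d=e[2:].mean(0)-e[:2].mean(0);print(np.degrees(np.arctan2(d[1],d[0])))
```

```text
((287.0, 198.5), (12.0, 75.0), 0.0)
[[0.6073 0.2248 0.118 ]
 [0.5397 0.2136 0.118 ]
 [0.538  0.2237 0.118 ]
 [0.6054 0.2356 0.118 ]] [0.5726 0.2244 0.118 ]
[ 2.4  0.1 91.8]
9.751626527483184
```

>>> drive_tool:
  moves:
    - [0.013,0.003,0.15,0,0.003,-0.002]
    - [0.013,0.003,0.3,0,0.003,-0.002]
    - [0.013,0.003,0.4,0,0.003,-0.002]
    - [0.013,0.003,0.45,0,0.003,-0.002]
    - [0.013,0.003,0.45,0,0.003,-0.002]

```text
clock: 22.8
tool_pos: [0.5727, 0.2233, 0.1419]
orientation: [180.0, 0.1, 99.7]
force: [-0.5, -0.4, -0.2]
opening: 0.0874
```

Run:
```python
from h import *
go([.5727,.2241,.071],99.75)
w=snap('wrist','w8')
```

```text
clk 22.8 at [0.5727 0.2233 0.1419] [1.7999e+02 5.0000e-02 9.9650e+01] F [-0.5 -0.4 -0.2] op 0.0874 j6 -119.9
move [0.006 0.001 0.473] [ 0.     0.001 -0.002]
```

View pics/w8.png

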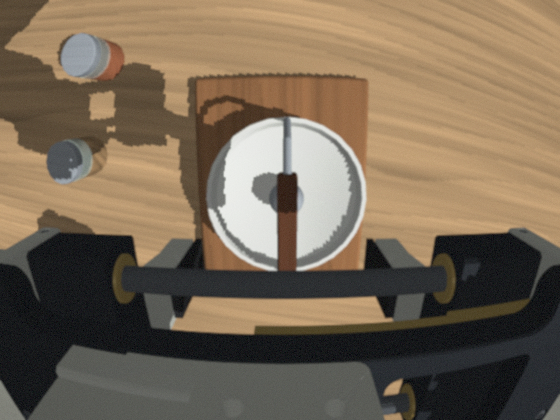

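The grip is at column 287, against about 284.5 for the middle of the jaws, so I'll shift 1.5 mm and descend.

>>> drive_tool:
  moves:
    - [0.01,0.002,0.12,0,0,-0.002]
    - [0.01,0.002,0.25,0,0,-0.002]
    - [0.01,0.002,0.37,0,0,-0.002]
    - [0.01,0.002,0.46,0,0,-0.002]
    - [0.01,0.002,0.47,0,0,-0.002]
    - [0.01,0.002,0.47,0,0,-0.002]

```text
clock: 23.45
tool_pos: [0.5738, 0.2253, 0.0729]
orientation: [179.9, 0.0, 99.8]
force: [-0.0, 0.5, -0.1]
opening: 0.0876
```

>>> drive_tool:
  moves:
    - [0,0,0,0,0,0]
    - [0,0,0,0,0,0]
    - [0,0,0,0,0,0]
    - [0,0,0,0,0,0]
    - [0,0,0,0,0,0]
    - [0,0,0,0,0,0]
    - [0,0,0,0,0,0]
    - [0,0,0,0,0,0]
  fingers: -0.5

```text
clock: 24.25
tool_pos: [0.5738, 0.2253, 0.0729]
orientation: [179.9, 0.0, 99.8]
force: [-0.5, 0.0, -0.4]
opening: 0.0291
```

Run:
```python
from h import *
go([.5727,.2241,.071],99.75)
w=snap('wrist','w9');s=snap('side','side6')
```

```text
clk 24.25 at [0.5738 0.2253 0.0729] [1.7989e+02 4.0000e-02 9.9800e+01] F [-0.5  0.  -0.4] op 0.0291 j6 -119.9
move [-0.007 -0.008  0.013] [0.002 0.001 0.001]
```

View pics/w9.png

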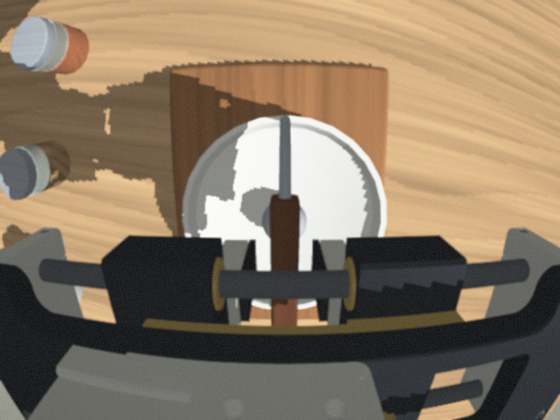

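View pics/side6.png

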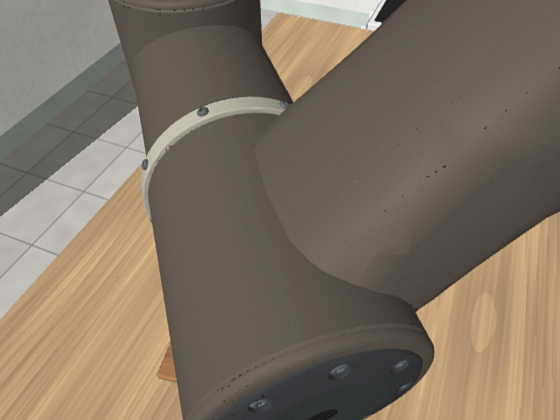

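The grip, at columns 270–300, lies midway between the finger faces at 254 and 314. The arm blocks the side view. Closing.

>>> drive_tool:
  moves:
    - [0,0,0,0,0,0]
    - [0,0,0,0,0,0]
    - [0,0,0,0,0,0]
    - [0,0,0,0,0,0]
  fingers: -0.66

```text
clock: 24.75
tool_pos: [0.5738, 0.2253, 0.0729]
orientation: [179.9, 0.0, 99.8]
force: [0.3, 0.2, 0.0]
opening: 0.0147
```

>>> drive_tool:
  moves:
    - [0,0,0,0,0,0]
    - [0,0,0,0,0,0]
    - [0,0,0,0,0,0]
    - [0,0,0,0,0,0]
    - [0,0,0,0,0,0]
  fingers: -0.9

```text
clock: 25.25
tool_pos: [0.5738, 0.2253, 0.0729]
orientation: [179.9, 0.0, 99.8]
force: [0.6, -0.2, -1.0]
opening: 0.0138
```

Run:
```python
from h import *
go([.5738,.2253,.18],99.75)
w=snap('wrist','w10')
```

```text
clk 25.25 at [0.5738 0.2253 0.0729] [1.7989e+02 4.0000e-02 9.9800e+01] F [ 0.6 -0.2 -1. ] op 0.0138 j6 -119.9
move [-0.001  0.001 -0.714] [0.002 0.001 0.001]
```

View pics/w10.png

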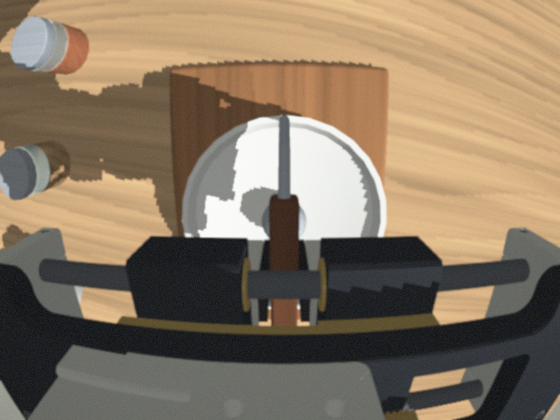

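Gripped at 13.8 mm, matching the 14 mm bar, and the ball is still centred under it. Lifting gently.

>>> drive_tool:
  moves:
    - [0,0,-0.005,0,0,0]
    - [0,0,-0.015,0,0,0]
    - [0,0,-0.03,0,0,0]
    - [0,0,-0.05,0,0,0]
    - [0,0,-0.075,0,0,0]
    - [0,0,-0.1,0,0,0]
    - [0,0,-0.125,0,0,0]
    - [0,0,-0.15,0,0,0]

```text
clock: 26.1
tool_pos: [0.5738, 0.2254, 0.0958]
orientation: [179.9, 0.0, 99.8]
force: [-0.4, -0.0, -3.8]
opening: 0.0136
```

Run:
```python
from h import *
go([.5738,.2253,.18],99.75)
w=snap('wrist','w11')
```

```text
clk 26.1 at [0.5738 0.2254 0.0958] [1.7988e+02 3.0000e-02 9.9800e+01] F [-0.4 -0.  -3.8] op 0.0136 j6 -119.9
move [-0.001  0.001 -0.561] [0.002 0.    0.001]
```

View pics/w11.png

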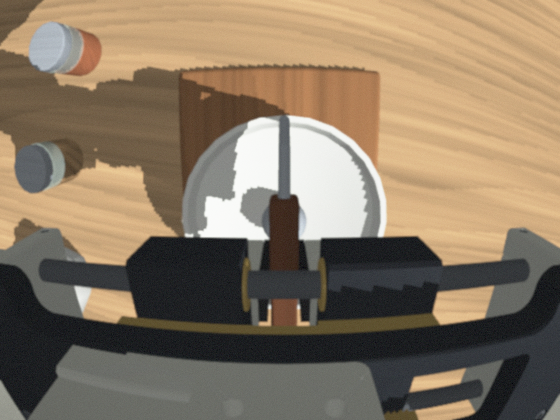

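Dish lifted (load 3.8 N) and the ball has not moved (just right of centre, at 300,220, as before).

>>> drive_tool:
  moves:
    - [0,0,-0.025,0,0,0]
    - [0,0,-0.055,0,0,0]
    - [0,0,-0.09,0,0,0]
    - [0,0,-0.13,0,0,0]
    - [0,0,-0.17,0,0,0]
    - [0,0,-0.21,0,0,0]
    - [0,0,-0.25,0,0,0]
    - [0,0,-0.29,0,0,0]

```text
clock: 26.95
tool_pos: [0.5739, 0.2256, 0.1405]
orientation: [179.8, 0.0, 99.8]
force: [-0.9, -0.3, -3.5]
opening: 0.0139
```

>>> drive_tool:
  moves:
    - [0,0,-0.04,0,0,0]
    - [0,0,-0.08,0,0,0]
    - [0,0,-0.12,0,0,0]
    - [0,0,-0.16,0,0,0]
    - [0,0,-0.2,0,0,0]
    - [0,0,-0.23,0,0,0]
    - [0,0,-0.25,0,0,0]
    - [0,0,-0.26,0,0,0]

```text
clock: 27.75
tool_pos: [0.5739, 0.2256, 0.1799]
orientation: [179.8, 0.0, 99.8]
force: [0.5, -0.1, -4.4]
opening: 0.0136
```

Run:
```python
from h import *
go([.4874,-.2476,.18],189.75)
```

```text
clk 27.75 at [0.5739 0.2256 0.1799] [179.8    0.    99.81] F [ 0.5 -0.1 -4.4] op 0.0136 j6 -119.9
move [-3.01  -1.106 -0.004] [ 0.003  0.003 -1.499]
```

>>> drive_tool:
  moves:
    - [-0.003,-0.001,0,0,0,0]
    - [-0.008,-0.003,0,0,0,0]
    - [-0.016,-0.006,0,0,0,0]
    - [-0.026,-0.01,0,0,0,0]
    - [-0.039,-0.014,0,0,0,0]
    - [-0.055,-0.02,0,0,0,0]
    - [-0.073,-0.027,0,0,0,0]
    - [-0.094,-0.035,0,0,0,0]

```text
clock: 28.55
tool_pos: [0.5711, 0.2105, 0.1799]
orientation: [179.8, 0.0, 99.8]
force: [0.4, -0.4, -4.0]
opening: 0.0137
```

>>> drive_tool:
  moves:
    - [-0.024,-0.009,0,0,0,0]
    - [-0.05,-0.018,0,0,0,0]
    - [-0.078,-0.029,0,0,0,0]
    - [-0.11,-0.04,0,0,0,0]
    - [-0.141,-0.052,0,0,0,0]
    - [-0.172,-0.063,0,0,0,0]
    - [-0.203,-0.075,0,0,0,0]
    - [-0.235,-0.086,0,0,0,0]

```text
clock: 29.35
tool_pos: [0.5643, 0.1731, 0.1799]
orientation: [179.8, 0.0, 99.8]
force: [-0.2, -0.5, -2.8]
opening: 0.0139
```

>>> drive_tool:
  moves:
    - [-0.031,-0.012,0,0,0,0]
    - [-0.063,-0.023,0,0,0,0]
    - [-0.094,-0.035,0,0,0,0]
    - [-0.126,-0.046,0,0,0,0]
    - [-0.157,-0.058,0,0,0,0]
    - [-0.188,-0.069,0,0,0,0]
    - [-0.219,-0.081,0,0,0,0]
    - [-0.25,-0.092,0,0,0,0]

```text
clock: 30.15
tool_pos: [0.557, 0.1334, 0.1798]
orientation: [179.8, 0.0, 99.8]
force: [0.3, 0.8, -3.6]
opening: 0.0139
```

Run:
```python
from h import *
go([.4874,-.2476,.18],99.8)
w=snap('wrist','w12')
c=w['pixels'][110:245,180:390,::-1];cv2.imwrite('pics/c17.png',cv2.resize(c,None,fx=3,fy=3))
```

```text
clk 30.15 at [0.557  0.1334 0.1798] [179.81   0.    99.81] F [ 0.3  0.8 -3.6] op 0.0139 j6 -113.3
move [-2.424 -0.89  -0.004] [0.003 0.    0.   ]
```

View pics/c17.png

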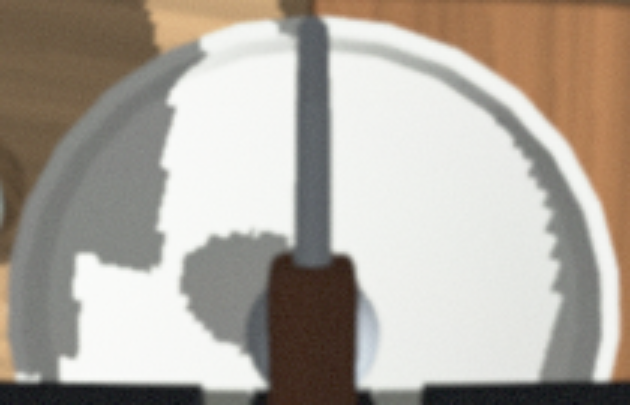

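The ball sits symmetrically under the grip. Cruising on.

>>> drive_tool:
  moves:
    - [-0.031,-0.012,0,0,0,0]
    - [-0.063,-0.023,0,0,0,0]
    - [-0.094,-0.035,0,0,0,0]
    - [-0.126,-0.046,0,0,0,0]
    - [-0.157,-0.058,0,0,0,0]
    - [-0.188,-0.069,0,0,0,0]
    - [-0.219,-0.081,0,0,0,0]
    - [-0.25,-0.092,0,0,0,0]

```text
clock: 31.0
tool_pos: [0.5494, 0.0931, 0.1798]
orientation: [179.8, 0.0, 99.8]
force: [0.1, -0.5, -3.9]
opening: 0.0136
```

>>> drive_tool:
  moves:
    - [-0.031,-0.012,0,0,0,0]
    - [-0.063,-0.023,0,0,0,0]
    - [-0.094,-0.035,0,0,0,0]
    - [-0.126,-0.046,0,0,0,0]
    - [-0.157,-0.058,0,0,0,0]
    - [-0.188,-0.069,0,0,0,0]
    - [-0.219,-0.081,0,0,0,0]
    - [-0.25,-0.092,0,0,0,0]

```text
clock: 31.8
tool_pos: [0.5421, 0.0534, 0.1798]
orientation: [179.8, 0.0, 99.8]
force: [-0.6, 0.0, -4.0]
opening: 0.0138
```

>>> drive_tool:
  moves:
    - [-0.031,-0.012,0,0,0,0]
    - [-0.063,-0.023,0,0,0,0]
    - [-0.094,-0.035,0,0,0,0]
    - [-0.126,-0.046,0,0,0,0]
    - [-0.157,-0.058,0,0,0,0]
    - [-0.188,-0.069,0,0,0,0]
    - [-0.219,-0.081,0,0,0,0]
    - [-0.25,-0.092,0,0,0,0]

```text
clock: 32.6
tool_pos: [0.5348, 0.0137, 0.1797]
orientation: [179.8, 0.0, 99.8]
force: [-0.5, -0.5, -4.0]
opening: 0.0136
```

>>> drive_tool:
  moves:
    - [-0.031,-0.012,0,0,0,0]
    - [-0.063,-0.023,0,0,0,0]
    - [-0.094,-0.035,0,0,0,0]
    - [-0.126,-0.046,0,0,0,0]
    - [-0.157,-0.058,0,0,0,0]
    - [-0.188,-0.069,0,0,0,0]
    - [-0.219,-0.081,0,0,0,0]
    - [-0.25,-0.092,0,0,0,0]

```text
clock: 33.4
tool_pos: [0.5275, -0.026, 0.1797]
orientation: [179.8, 0.0, 99.8]
force: [0.3, -0.6, -3.1]
opening: 0.014
```

>>> drive_tool:
  moves:
    - [-0.031,-0.012,0,0,0,0]
    - [-0.063,-0.023,0,0,0,0]
    - [-0.094,-0.035,0,0,0,0]
    - [-0.126,-0.046,0,0,0,0]
    - [-0.157,-0.058,0,0,0,0]
    - [-0.188,-0.069,0,0,0,0]
    - [-0.219,-0.081,0,0,0,0]
    - [-0.25,-0.092,0,0,0,0]

```text
clock: 34.2
tool_pos: [0.5202, -0.0657, 0.1797]
orientation: [179.8, 0.0, 99.8]
force: [-0.3, 0.0, -4.1]
opening: 0.0135
```

>>> drive_tool:
  moves:
    - [-0.031,-0.012,0,0,0,0]
    - [-0.063,-0.023,0,0,0,0]
    - [-0.094,-0.035,0,0,0,0]
    - [-0.126,-0.046,0,0,0,0]
    - [-0.157,-0.058,0,0,0,0]
    - [-0.188,-0.069,0,0,0,0]
    - [-0.219,-0.081,0,0,0,0]
    - [-0.25,-0.092,0,0,0,0]

```text
clock: 35.0
tool_pos: [0.5129, -0.1054, 0.1796]
orientation: [179.8, 0.0, 99.8]
force: [-0.6, -0.3, -3.5]
opening: 0.0139
```

>>> drive_tool:
  moves:
    - [-0.031,-0.012,0,0,0,0]
    - [-0.063,-0.023,0,0,0,0]
    - [-0.094,-0.035,0,0,0,0]
    - [-0.126,-0.046,0,0,0,0]
    - [-0.157,-0.058,0,0,0,0]
    - [-0.188,-0.069,0,0,0,0]
    - [-0.219,-0.081,0,0,0,0]
    - [-0.25,-0.092,0,0,0,0]

```text
clock: 35.8
tool_pos: [0.5056, -0.1451, 0.1796]
orientation: [179.8, 0.0, 99.8]
force: [-0.6, -0.1, -3.3]
opening: 0.0133
```

>>> drive_tool:
  moves:
    - [-0.031,-0.012,0,0,0,0]
    - [-0.063,-0.023,0,0,0,0]
    - [-0.094,-0.035,0,0,0,0]
    - [-0.126,-0.046,0,0,0,0]
    - [-0.157,-0.058,0,0,0,0]
    - [-0.188,-0.069,0,0,0,0]
    - [-0.219,-0.081,0,0,0,0]
    - [-0.25,-0.092,0,0,0,0]

```text
clock: 36.6
tool_pos: [0.4983, -0.1848, 0.1795]
orientation: [179.8, 0.0, 99.8]
force: [-0.1, 0.6, -2.9]
opening: 0.0139
```

Run:
```python
from h import *
go([.4874,-.2476,.18],99.8)
```

```text
clk 36.6 at [ 0.4983 -0.1848  0.1795] [1.7982e+02 1.0000e-02 9.9790e+01] F [-0.1  0.6 -2.9] op 0.0139 j6 -81.0
move [-0.4   -0.143 -0.003] [ 0.003  0.    -0.   ]
```

>>> drive_tool:
  moves:
    - [-0.031,-0.011,0,0,0,0]
    - [-0.063,-0.022,0,0,0,0]
    - [-0.094,-0.034,0,0,0,0]
    - [-0.126,-0.045,0,0,0,0]
    - [-0.157,-0.056,0,0,0,0]
    - [-0.188,-0.067,0,0,0,0]
    - [-0.219,-0.078,0,0,0,0]
    - [-0.248,-0.089,0,0,0,0]

```text
clock: 37.4
tool_pos: [0.4914, -0.2241, 0.1795]
orientation: [179.8, 0.0, 99.8]
force: [-0.3, -0.2, -4.1]
opening: 0.0135
```

>>> drive_tool:
  moves:
    - [-0.026,-0.009,0,0,0,0]
    - [-0.05,-0.018,0,0,0,0]
    - [-0.071,-0.025,0,0,0,0]
    - [-0.089,-0.032,0,0,0,0]
    - [-0.105,-0.037,0,0,0,0]
    - [-0.118,-0.042,0,0,0,0]
    - [-0.128,-0.046,0,0,0,0]
    - [-0.136,-0.049,0,0,0,0]

```text
clock: 38.2
tool_pos: [0.4876, -0.2456, 0.1795]
orientation: [179.8, 0.0, 99.8]
force: [1.1, 0.8, -4.1]
opening: 0.0141
```

>>> drive_tool:
  moves:
    - [-0.006,-0.002,0,0,0,0]
    - [-0.01,-0.004,0,0,0,0]
    - [-0.013,-0.005,0,0,0,0]
    - [-0.015,-0.005,0,0,0,0]
    - [-0.015,-0.005,0,0,0,0]
    - [-0.015,-0.005,0,0,0,-0.01]
    - [-0.015,-0.005,0,0,0,-0.025]
    - [-0.015,-0.005,0,0,0,-0.045]

```text
clock: 39.0
tool_pos: [0.4873, -0.2479, 0.1795]
orientation: [179.8, 0.0, 102.6]
force: [0.5, 0.9, -3.3]
opening: 0.0137
```

Run:
```python
from h import *
go([.4874,-.2476,.18],189.8)
w=snap('wrist','w13')
c=w['pixels'][110:245,180:390,::-1];cv2.imwrite('pics/c18.png',cv2.resize(c,None,fx=3,fy=3))
```

```text
clk 39.0 at [ 0.4873 -0.2479  0.1795] [1.7983e+02 2.0000e-02 1.0260e+02] F [ 0.5  0.9 -3.3] op 0.0137 j6 -70.9
move [ 0.002  0.001 -0.003] [ 0.002  0.002 -1.453]
```

View pics/c18.png

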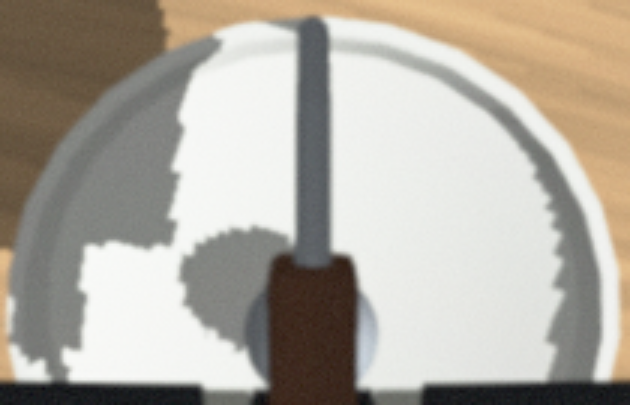

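The ball is centred. Now the quarter turn in place, with a gentle descent in the later part.

>>> drive_tool:
  moves:
    - [0,0,0,0,0,-0.015]
    - [0,0,0,0,0,-0.035]
    - [0,0,0,0,0,-0.06]
    - [0,0,0,0,0,-0.095]
    - [0,0,0,0,0,-0.135]
    - [0,0,0,0,0,-0.175]
    - [0,0,0,0,0,-0.215]
    - [0,0,0,0,0,-0.255]

```text
clock: 39.85
tool_pos: [0.4873, -0.2479, 0.1795]
orientation: [179.8, 0.1, 118.1]
force: [-0.2, -0.4, -3.8]
opening: 0.014
```

>>> drive_tool:
  moves:
    - [0,0,0,0,0,-0.04]
    - [0,0,0,0,0,-0.08]
    - [0,0,0,0,0,-0.12]
    - [0,0,0,0,0,-0.16]
    - [0,0,0,0,0,-0.2]
    - [0,0,0,0,0,-0.24]
    - [0,0,0,0,0,-0.28]
    - [0,0,0,0,0,-0.32]

```text
clock: 40.65
tool_pos: [0.4872, -0.2479, 0.1795]
orientation: [179.9, 0.1, 137.5]
force: [0.7, 0.2, -3.7]
opening: 0.0138
```

>>> drive_tool:
  moves:
    - [0,0,0.002,0,0,-0.04]
    - [0,0,0.006,0,0,-0.08]
    - [0,0,0.012,0,0,-0.12]
    - [0,0,0.02,0,0,-0.16]
    - [0,0,0.03,0,0,-0.2]
    - [0,0,0.04,0,0,-0.24]
    - [0,0,0.05,0,0,-0.28]
    - [0,0,0.06,0,0,-0.32]

```text
clock: 41.45
tool_pos: [0.4873, -0.2479, 0.1704]
orientation: [179.9, 0.2, 156.9]
force: [0.3, -0.1, -3.5]
opening: 0.0134
```

>>> drive_tool:
  moves:
    - [0,0,0.01,0,0,-0.04]
    - [0,0,0.02,0,0,-0.08]
    - [0,0,0.03,0,0,-0.12]
    - [0,0,0.04,0,0,-0.16]
    - [0,0,0.05,0,0,-0.2]
    - [0,0,0.06,0,0,-0.24]
    - [0,0,0.07,0,0,-0.28]
    - [0,0,0.08,0,0,-0.32]

```text
clock: 42.25
tool_pos: [0.4874, -0.2479, 0.1584]
orientation: [180.0, 0.2, 176.3]
force: [0.0, 0.5, -4.1]
opening: 0.0135
```

Run:
```python
from h import *
go([.4874,-.2476,.137],189.8)
```

```text
clk 42.25 at [ 0.4874 -0.2479  0.1584] [179.97   0.18 176.25] F [ 0.   0.5 -4.1] op 0.0135 j6 2.7
move [0.    0.002 0.142] [ 0.     0.003 -0.226]
```

>>> drive_tool:
  moves:
    - [0,0,0.01,0,0,-0.04]
    - [0,0,0.02,0,0,-0.078]
    - [0,0,0.03,0,0.001,-0.112]
    - [0,0,0.04,0,0.001,-0.142]
    - [0,0,0.05,0,0.002,-0.168]
    - [0,0,0.06,0,0.002,-0.19]
    - [0,0,0.07,0,0.003,-0.205]
    - [0,0,0.08,0,0.003,-0.215]

```text
clock: 43.05
tool_pos: [0.4874, -0.2479, 0.1463]
orientation: [180.0, -0.0, -170.8]
force: [-0.6, -0.5, -4.4]
opening: 0.0141
```

>>> drive_tool:
  moves:
    - [0,0,0.01,0,0,-0.006]
    - [0,0,0.02,0,0,-0.01]
    - [0,0,0.03,0,0,-0.01]
    - [0,0,0.04,0,0,-0.01]
    - [0,0,0.048,0,0,-0.01]
    - [0,0,0.054,0,0,-0.01]
    - [0,0,0.058,0,0,-0.01]
    - [0,0,0.06,0,0,-0.01]

```text
clock: 43.85
tool_pos: [0.4874, -0.2479, 0.1372]
orientation: [180.0, -0.0, -170.2]
force: [-0.7, -0.9, -3.5]
opening: 0.0136
```

Run:
```python
from h import *
go([.4874,-.2476,.137],189.8)
for n in ('wrist','side','top'): snap(n,n+'F')
```

```text
clk 43.85 at [ 0.4874 -0.2479  0.1372] [ 1.7999e+02 -1.0000e-02 -1.7020e+02] F [-0.7 -0.9 -3.5] op 0.0136 j6 16.2
move [-0.     0.002  0.001] [ 0. -0.  0.]
```

View pics/wristF.png

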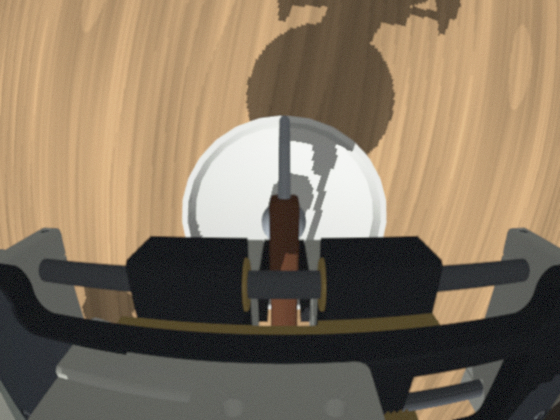

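View pics/sideF.png

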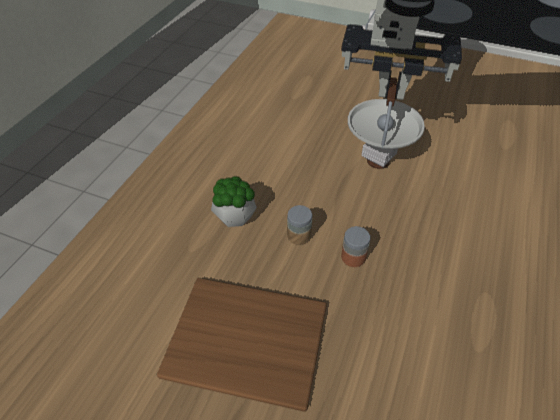

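View pics/topF.png

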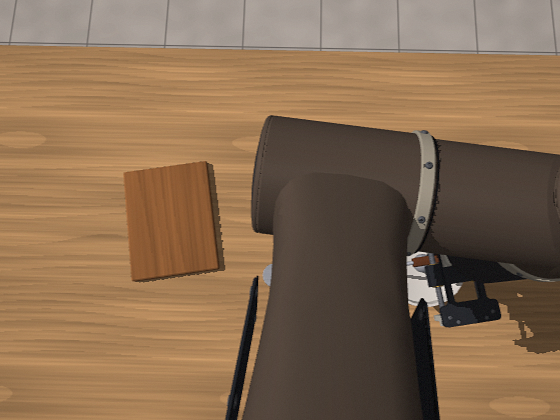

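Run:
```python
from h import *
s=load('sideF')
c=s['pixels'][80:175,335:435,::-1];cv2.imwrite('pics/c19.png',cv2.resize(c,None,fx=6,fy=6,interpolation=cv2.INTER_CUBIC))
a=np.linspace(0,2*np.pi,400)
for z,r in((.106,.074),):
  P=np.array([proj(s,[.4874+r*np.cos(t),-.2476+r*np.sin(t),z]) for t in a]);print('pred rim',P.min(0),P.max(0))
print('foot centre',proj(s,[.4874,-.2476,.078]),'stack top',proj(s,[.4874,-.2476,.048]))
for y in(17,107):
  for q in((1,1),(1,-1),(-1,1),(-1,-1)):
    pass
th=np.radians(-17);R=np.array([[np.cos(th),-np.sin(th)],[np.sin(th),np.cos(th)]])
for q in((1,1),(1,-1),(-1,-1),(-1,1)):
  d=R@(np.array(q)*.027)
  for z in (.048,.02):
    u,v=proj(s,[.4874+d[0],-.2476+d[1],z]);print(q,z,round((u-335)*6),round((v-80)*6))
```

```text
pred rim [346.73087845  97.78769713] [423.54267092 145.28783482]
foot centre (np.float64(382.59113038876774), np.float64(131.56063599271232)) stack top (np.float64(380.27764811644386), np.float64(143.13275287113743))
(1, 1) 0.048 162 386
(1, 1) 0.02 152 448
(1, -1) 0.048 246 308
(1, -1) 0.02 234 369
(-1, -1) 0.048 381 371
(-1, -1) 0.02 366 433
(-1, 1) 0.048 299 454
(-1, 1) 0.02 286 516
```

View pics/c19.png

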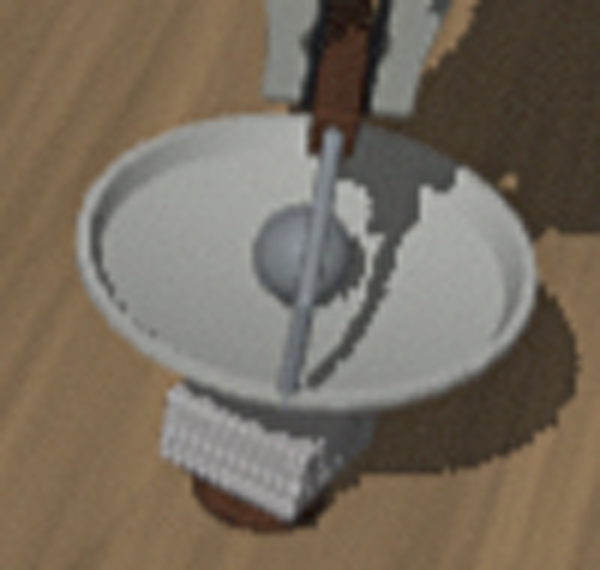

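The final side view shows the rim spanning (348–424, 99–148), against a prediction of (347–424, 98–145). The stack corners are within about 1.5 px of prediction. The ball is in the dish centre and the stack underneath is flush, so dish and stack agree to about 1–3 mm. I'll settle and hand in.

>>> drive_tool:
  moves:
    - [0,0,0,0,0,0]
    - [0,0,0,0,0,0]
    - [0,0,0,0,0,0]
    - [0,0,0,0,0,0]
    - [0,0,0,0,0,0]
    - [0,0,0,0,0,0]
    - [0,0,0,0,0,0]
    - [0,0,0,0,0,0]

```text
clock: 44.8
tool_pos: [0.4875, -0.2479, 0.1373]
orientation: [180.0, 0.0, -170.2]
force: [-0.3, 0.9, -3.6]
opening: 0.0138
```

Run:
```python
from h import *
o=sensors.get_obs();print(o['clock'],o['tool_pos'],o['orientation'],abs(o['qvel']).max(),o['force'])
a=load('sideF')['pixels'].astype(int);b=snap('side','sideG')['pixels'].astype(int)
print('px changed in dish area',(abs(a-b)[90:175,340:430].max(2)>40).sum())
print(ticket.close_job())
```

```text
44.8 [ 0.48747626 -0.24791397  0.13729274] [ 1.79991742e+02  1.53562384e-03 -1.70191435e+02] 0.045530930140670035 [-0.29135374  0.85151189 -3.5508618 ]
px changed in dish area 4
the job is handed in; nothing more can be done
None
```

I squared up the coaster stack, then lifted the dish by its grip, carried it over the stack, turned it 90° and handed the job in at about 45 s, still holding it there. No verdict was reported.

**Last checks**
- **Stack:** it looked flush on every side I could see, from the wrist camera after the last squeeze and from the side camera at the end.
- **Dish:** it is level to within 0.1° by the arm's reading and turned 90.0° from how it was gripped.
- **Ball:** it sat in the middle in every picture. In the last second before hand-in, the dish area in the side view barely changed.
- **Height and centring:** I estimate the dish is about 3 cm above the stack. In the side view it is centred to within about 1–3 mm. The lower rim edge was 2–3 pixels below prediction, so the gap could be a few millimetres less.
- **Jars and planter:** they looked unmoved.

**What disagreed**
- **Fingertip position:** the camera showed the real fingertips about 19 mm behind the reported TCP. My first two squeezes therefore reached only the upper coasters. I repeated them about 20 mm lower and allowed for the offset when gripping the dish.
- **Top camera:** the arm blocked most of this view at the end, so final centring rests on the side camera and the arm's own readings.

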